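Pin the lacquered chest shut with its finial rod

TASK

Get this small lacquered chest ready for delivery: first push its drawer fully home until it clicks in, then lay the loose lid plate on top, square with the chest and its raised boss up, then stand the turned collar on the boss, and last pass the finial rod down through collar, lid, chest top and drawer until its finial rests on the collar. The holes must line up; set each piece down rather than dropping it, leave the other things on the bench where they are, and let go at the end.

Things in the scene. Friction and masses are not known exactly. Their poses are not given: they have to be found in the camera images.
- chest: Dark red lacquered wooden chest, fixed to the bench, 160 (x) x 140 (y) x 80 mm high. Origin: centre of its underside; z up; the drawer front faces its -x side (towards the robot). A 20 mm hole goes down through the middle of its 12 mm thick top.
- chest_hole (a point): Centre of the hole's mouth in the chest's top face, 80 mm above the bench; axes as the chest's.
- drawer (a joint): The chest's drawer: 0 = fully home, positive = metres that it stands open towards the chest's -x. It slides with about 1.5 N of friction; in the last 13 mm a spring catch resists with up to about 4 N more, then snaps it home against a hard stop. The drawer front is 122 mm wide, from 10 to 66 mm above the bench.
- drawer_hole (a point): Mouth of the 20 mm hole in the wooden spine (40 mm wide, 24 mm high, top face 64 mm above the bench) that runs along the drawer's middle. It lies right below the hole of the chest's top only when the drawer is home; otherwise the rod lands on the spine. 25 mm are free below the spine. Axes as the chest's.
- drawer_pull (a point): Middle of the outer face of the flat brass pull on the drawer front: a bar 70 mm wide, 24 mm high, 12 mm proud of the front, its middle 38 mm above the bench. Push here along the chest's +x. Axes as the chest's.
- lid: Loose lid plate of dark red lacquered wood, 150 (x) x 120 (y) x 12 mm, with a boss 60 (x) x 44 (y) x 24 mm in its middle (36 mm high in all) and a 20 mm hole through both; about 0.18 kg. Origin: centre of the underside, on the hole's axis; z up. Starts flat, boss up; grip the boss across its 44 mm. On the chest, its long sides run along the chest's x, either way round.
- collar: Loose turned wooden collar, a plain dark red ring of 56 mm outer diameter, 34 mm high, with a 20 mm hole; about 0.07 kg. Starts upright on the bench. Origin: centre of the underside; z along the hole. Goes on the lid's boss with its hole over the lid's hole.
- rod: Brass shank 16 mm in diameter, 120 mm long, its foot rounded to a half ball, with a wooden finial above it, a cylinder 30 mm in diameter and 45 mm long; about 0.13 kg. Origin: end of the foot; z from foot to finial. Starts leaning in the rest, 30 degrees from vertical. Seated, the finial's underside rests on the collar, 70 mm above the chest's top, the foot 50 mm below the chest's top.
- rest: Slanted wooden rod rest, fixed: base 120 (x) x 80 (y) x 12 mm with an open trough, 35 mm wide, 30 degrees from vertical, its upper end towards the rest's -x, holding the lower 95 mm of the shank; its open side faces up and to +x. Origin: centre of the base's underside. The rod's foot sits 45 mm along +x and 26 mm up. Lift the rod out along its axis or straight up.
- jar: Bystander: ceramic jar 64 mm in diameter, 85 mm high, with brushes up to 145 mm high. Origin: centre of the underside.
- dividers: Bystander: flat steel scribing dividers, about 135 x 45 x 12 mm, lying along their x. Origin: middle, underside.
- pencil: Bystander: pencil lying along its x, 140 x 10 x 10 mm. Origin: middle, underside.
- block: Bystander: sanding block 100 x 65 x 40 mm. Origin: centre of the underside.
- blank: Bystander: solid turned knob blank without a hole, 52 mm in diameter at its foot, 70 mm high, with a waist. Origin: centre of the underside.
- platter: Bystander: painted round platter, 130 mm in diameter, 12 mm thick, lying flat. Origin: centre of the underside.
- tin: Bystander: round metal tin, 70 mm in diameter, 61 mm high. Origin: centre of the underside.
There are look-alikes about, which are no part of the job. Leave any white or yellow look-alike of the collar alone.

How it is judged:
By the outcome, as a careful person would: the job done as asked, in the order asked, and still so for the second after the job is handed in, with the robot touching nothing.
It also fails if it takes over 72 s, if anything falls off the work surface, if the arm or the gripper's body presses on something with over 40 N, if the wrist force passes 120 N, or if a joint passes its speed limit or range.

ROBOT

A 7-joint arm with a two-finger parallel gripper is mounted at the origin on the work surface. World frame = base frame: x ahead of the robot, y to its left, z up, the work surface at z = 0. Lengths are in m, angles in rad, forces in N, time in s.
With the tool pointing down it reaches from about 0.4 to 0.85 m from the base axis. Payload 10.4 kg.
Tool frame: the origin (TCP) lies midway between the tips of the shut fingers; the grasp point (between the pads) lies 19 mm behind it; z points along the fingers, y is the line along which they close (so a half turn about z gives the same grasp; the last joint's range is limited). The gripper opens to 87 mm and grips with 3 to 60 N. Pads are 19 mm wide; open, the fingers measure 117 mm over their backs; the gripper's body (75 mm by 190 mm) begins 51 mm behind the grasp point.
Start: joints at [1.257, 0.332, -0.065, 1.46, 0.022, 1.35, -0.088], TCP at [0.179, -0.599, 0.223] pointing down, gripper open.
Joint ranges: [-2.6, 2.6], [-0.5, 2.12], [-1.47, 1.34], [0.16, 2.42], [-1.27, 4.41], [0.06, 2.06], [-2.6, 2.6]. Speed limits (rad/s): [2.22, 2.22, 2.79, 2.79, 3.14, 3.14, 3.14].

INTERFACE

Orientations are given as a unit quaternion [x, y, z, w].
In Python, from bench import sensors, eyes, order gives the robot as it stands.
- The arm moves only by the tool arm_command, never from a script. Its argument "steps" is a list of rows, each an object with "rot": the turn, a rotation vector about the world's x, y, z in degrees, a list of three; "slide": the shift along the world's x, y, z in m, a list of three; "grip": the opening, from 0 (shut) to 1 (fully open). A call has exactly 8 rows; each row shifts and turns the commanded pose from where the row before left it; what a row does not reach is not made up. A row lasts 1/8 s, in which the tool goes at most 62.5 mm and 10.7 degrees, less where a joint would pass 70% of its speed; a pose out of reach is approached as far as the arm can. A call with a gripper value outside its range is refused whole. The fingers move at their own pace and stop on an object; "newtons" is the grip in N (left out, the last holds). Time passes only in rows, so rows that do not move let the fingers close, or fill a call up. It gives the time, the measured TCP pose, the force, the opening and the grip force at its end, in the units of the state.
- sensors.read_state(): the state, without advancing time (a new reading comes with each control period).
- eyes.camera(name): name is "side" or "top" or "wrist"; returns a dict with "pixels" (384x512x3 uint8, red, green, blue), "intrinsics" (3x3 intrinsics, pixels), "k1" (the pictures are not rectified: a ray, as slopes to the right and down, at radius r is drawn at 1 + k1 r^2 times it, then the intrinsics apply), "pose" (4x4, takes a point from camera to world coordinates). Camera axes: x right, y down, z forward; pixel columns grow to the right and rows downward; lengths in m; the calibration is good to about 2 mm. A picture is of the moment at which its call begins. There is no depth.
- order.close_job(): hands the job in; it is judged then, once.
Trained networks look in a picture, given as the dict that the camera call returned (one of the last four; its "shot" number tells which), for a name from the list of things; names that differ only in an ending like _2 or _b are one class to them, and where a whole thing is asked for, a point or a joint stands for the part that bears it (a point fixed in the world has none). Each returns a list of dicts, best first, with "conf" (0 to 1); they miss things now and then, are a little off and sometimes report something else, mostly with a low value. They report only what shows in the picture. A call takes as long as a camera call. They do not tell look-alikes from the thing itself.
- eyes.look_for(name, picture): "bbox" ([left, top, right, bottom] in pixels, round what is visible of it).
The state is a dict: "time": time; "joint_positions": joint angles; "joint_vel": joint speeds; "joint_torque": joint torques, N m; "ee_pos": TCP position; "eef_rot": TCP orientation; "ft_force": force on the tool from outside, world axes, zero at the start; "torque": the same for the moment, N m; "width": finger opening in m; "grip_force": force on a finger pad.
Only numpy, scipy, OpenCV 4.12 (cv2) and the standard library are available. Lean on these libraries where they do the work, as an engineer would, in place of code of your own. Each camera call takes 0.05 s, during which the arm holds its last target. There are 200 camera calls.

## Working session

There is one attempt and no reset: what is moved stays moved. The work goes in short steps, Python scripts to look and compute and a tool call to move; the robot and the scene stay as the last step left them, time stands still between calls to the robot, and variables do not carry over. Pictures are saved under pics/ and viewed, at most 10 in all, crops included, and the job is handed in when it is done.

Besides the shell and the picture viewer there is one more tool, called after "Request:" as name([rows], argument=value, ...), one row to a line, values as JSON. arm_command: Moves the arm, as the interface text tells. Its arguments: {"type":"object","properties":{"steps":{"type":"array","items":{"type":"object","properties":{"rot":{"type":"array","items":{"type":"number"}},"slide":{"type":"array","items":{"type":"number"}},"grip":{"type":"number"}}}},"newtons":{"type":"number"}},"required":["steps"]}

```bash
mkdir -p pics; ls; cat > h.py <<'E'
import numpy as np, cv2, json
from bench import sensors, eyes, order
def ray(p,uv):
    K=np.array(p["intrinsics"]);T=np.array(p["pose"]);k=p["k1"]
    d=np.array([(uv[0]-K[0,2])/K[0,0],(uv[1]-K[1,2])/K[1,1]]);s=d.copy()
    for _ in range(20): s=d/(1+k*(s@s))
    return T[:3,3],T[:3,:3]@np.array([s[0],s[1],1])
def onz(p,uv,z):
    o,v=ray(p,uv); return (o+v*(z-o[2])/v[2])
def proj(p,X):
    K=np.array(p["intrinsics"]);T=np.array(p["pose"])
    c=T[:3,:3].T@(np.array(X)-T[:3,3]); s=c[:2]/c[2]; s=s*(1+p["k1"]*(s@s))
    return np.array([K[0,0]*s[0]+K[0,2],K[1,1]*s[1]+K[1,2]])
def save(p,n,f=1,box=None):
    im=p["pixels"][:,:,::-1]
    if box: im=im[box[1]:box[3],box[0]:box[2]]
    cv2.imwrite("pics/"+n,cv2.resize(im,None,fx=f,fy=f,interpolation=cv2.INTER_CUBIC))
E
python3 - <<'E'
from h import *
np.set_printoptions(precision=3,suppress=True)
P={}
for c in ("side","top"):
    p=eyes.camera(c);save(p,c+"0.png",1.5 if c=="top" else 1.5);print(c,p["pose"],p["intrinsics"],p["k1"])
    for n in ["chest","drawer","drawer_pull","chest_hole","lid","collar","rod","rest","jar","block","blank","platter","tin","dividers","pencil"]:
        r=eyes.look_for(n,p)
        print(n,[(np.round(d["bbox"]).astype(int).tolist(),round(d["conf"],2)) for d in r[:4]])
print(sensors.read_state())
E
```

```text
pics
side [[ 0.874 -0.381  0.302  0.173]
 [-0.485 -0.662  0.571 -0.719]
 [-0.017 -0.645 -0.764  1.034]
 [ 0.     0.     0.     1.   ]] [[412.161   0.    256.452]
 [  0.    412.161 193.005]
 [  0.      0.      1.   ]] -0.1001505013030831
chest [([233, 164, 315, 226], 0.65), ([158, 192, 199, 209], 0.18)]
drawer [([236, 187, 268, 226], 0.55)]
drawer_pull [([234, 184, 264, 222], 0.83), ([172, 133, 193, 171], 0.45)]
chest_hole [([235, 162, 318, 226], 0.9)]
lid [([202, 122, 252, 158], 0.91), ([172, 132, 195, 172], 0.43), ([340, 206, 368, 235], 0.22)]
collar [([234, 307, 254, 335], 0.9), ([262, 289, 279, 314], 0.89), ([215, 281, 239, 306], 0.7), ([320, 246, 336, 266], 0.22)]
rod [([322, 248, 336, 264], 0.55), ([160, 189, 200, 212], 0.5)]
rest [([304, 262, 356, 299], 0.77)]
jar [([172, 135, 193, 172], 0.8)]
block [([183, 94, 211, 121], 0.69)]
blank [([273, 131, 291, 154], 0.62)]
platter [([306, 341, 363, 384], 0.67)]
tin [([235, 188, 269, 225], 0.71), ([338, 204, 369, 234], 0.6)]
dividers [([233, 183, 287, 225], 0.23)]
pencil [([200, 263, 244, 284], 0.57), ([182, 98, 211, 123], 0.22)]
top [[
[... 731 characters left out ...]
, 134, 206], 0.94)]
blank [([206, 133, 220, 148], 0.55)]
platter [([380, 199, 413, 230], 0.98)]
tin [([306, 125, 325, 148], 0.55)]
dividers [([220, 230, 233, 263], 0.64)]
pencil [([303, 229, 305, 262], 0.54)]
{'time': 1.6, 'joint_positions': array([ 1.257,  0.332, -0.065,  1.46 ,  0.022,  1.35 , -0.088]), 'joint_vel': array([-0.001, -0.002, -0.002, -0.002, -0.   ,  0.001, -0.   ]), 'joint_torque': array([ -0.001, -62.305,   0.024, -39.012,  -0.061,   0.032,   0.   ]), 'ee_pos': array([ 0.179, -0.599,  0.223]), 'eef_rot': array([0.989, 0.145, 0.   , 0.   ]), 'ft_force': array([-1.206, -0.422, -0.403]), 'torque': array([-0.008,  0.045, -0.024]), 'grip_force': 0.0, 'width': 0.08716719019090817}
```

View pics/side0.png

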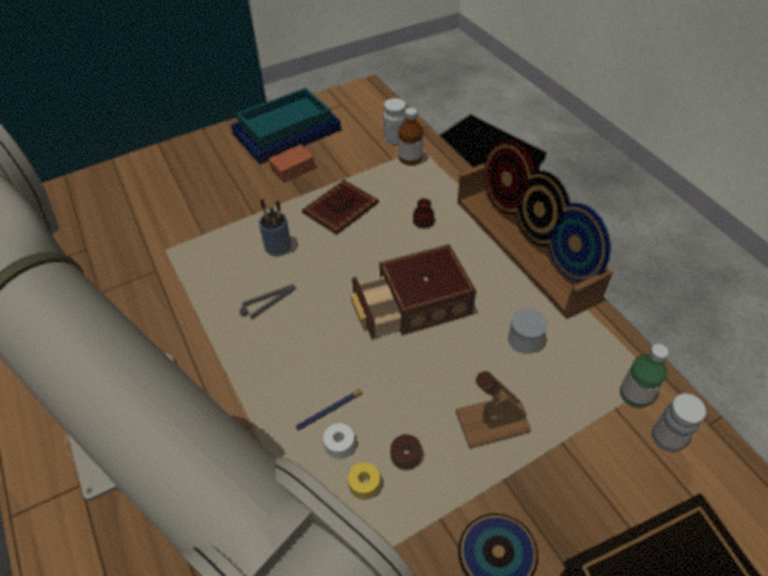

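View pics/top0.png

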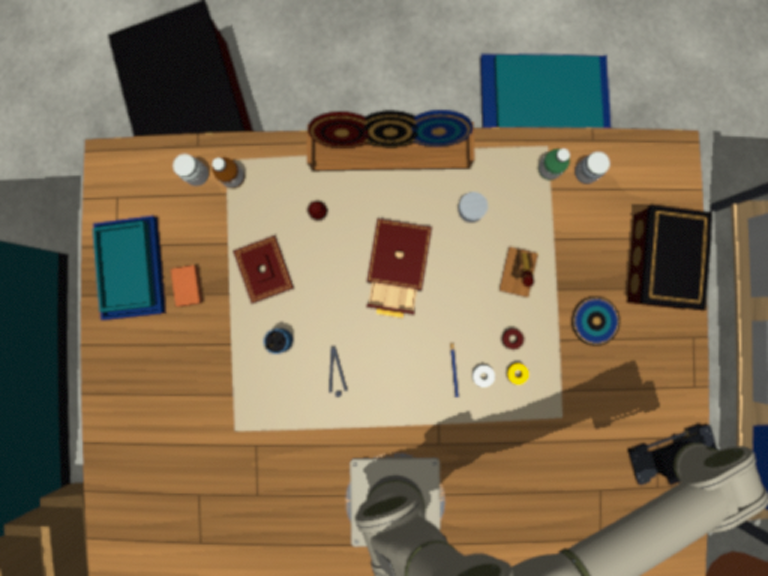

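The top picture shows the chest with its hole at full-res pixel (266,169) and the drawer open towards (261,205), the lid at (175,179), and the rest and rod at (346,181). There are three ring candidates: dark red (341,225), white (323,251) and yellow (345,249). Only the dark red one fits "plain dark red ring"; the blank at (211,140) is solid and has no hole. I'll confirm this with a crop and measure.

```bash
python3 - <<'E'
from h import *
np.set_printoptions(precision=4,suppress=True)
p=eyes.camera("top"); s=eyes.camera("side")
a=p["pixels"][130:265,145:375,::-1]
cv2.imwrite("pics/crop1.png",cv2.resize(a,None,fx=3.4,fy=3.4,interpolation=cv2.INTER_CUBIC))
hsv=cv2.cvtColor(p["pixels"],cv2.COLOR_RGB2HSV)
m=(((hsv[...,0]<10)|(hsv[...,0]>168))&(hsv[...,1]>110)&(hsv[...,2]<150)).astype(np.uint8)
n,l,st,c=cv2.connectedComponentsWithStats(m)
for i in range(1,n):
    x,y,w,h,A=st[i]
    if A>60 and 140<x<380 and 120<y<270:
        pts=np.argwhere(l==i)[:,::-1].astype(np.float32); r=cv2.minAreaRect(pts)
        z={0:0.034}.get(0)
        print(st[i],c[i],r[1]); 
        for z in (0.012,0.034,0.08):
            b=np.array([onz(p,q,z)[:2] for q in cv2.boxPoints(r)]);
            print("  z",z,"ctr",b.mean(0),"edges",[ (round(float(np.linalg.norm(b[k]-b[k-1])),3), round(float(np.degrees(np.arctan2(*(b[k]-b[k-1])[::-1]))),1)) for k in (1,2)])
print("hole",onz(p,(266.3,169.3),.08),"lidhole",onz(p,(175,179),.036),"collar",onz(p,(341.3,225),.034), "side hole",onz(s,(426/1.5,279/1.5),.08),"side lidhole",onz(s,(341/1.5,205/1.5),.036),"side collar",onz(s,(406/1.5,447/1.5),.034))
E
```

```text
[206 135  12  11 106] [211.1226 139.9151] (11.0, 10.0)
  z 0.012 ctr [0.7625 0.1925] edges [(0.04, -0.1), (0.043, -91.1)]
  z 0.034 ctr [0.7586 0.1897] edges [(0.039, -0.1), (0.043, -91.1)]
  z 0.08 ctr [0.7505 0.184 ] edges [(0.038, -0.1), (0.042, -91.1)]
[ 246  146   40   47 1264] [265.8378 169.0206] (35.51017761230469, 41.59294128417969)
  z 0.012 ctr [ 0.6456 -0.0198] edges [(0.163, -10.1), (0.139, -100.3)]
  z 0.034 ctr [ 0.6433 -0.0196] edges [(0.161, -10.1), (0.137, -100.3)]
  z 0.08 ctr [ 0.6385 -0.0194] edges [(0.156, -10.1), (0.133, -100.3)]
[160 161  32  38 747] [174.9866 179.1165] (32.70469284057617, 25.012243270874023)
  z 0.012 ctr [0.6099 0.3382] edges [(0.099, -71.8), (0.129, -160.8)]
  z 0.034 ctr [0.6081 0.3334] edges [(0.098, -71.8), (0.127, -160.8)]
  z 0.08 ctr [0.6044 0.3235] edges [(0.095, -71.8), (0.124, -160.8)]
[335 219  14  14 121] [341.5537 225.2975] (12.727920532226562, 12.727922439575195)
  z 0.012 ctr [ 0.4212 -0.3103] edges [(0.05, -46.2), (0.05, -135.7)]
  z 0.034 ctr [ 0.4219 -0.3062] edges [(0.049, -46.2), (0.049, -135.7)]
  z 0.08 ctr [ 0.4236 -0.2976] edges [(0.048, -46.2), (0.048, -135.7)]
hole [ 0.6368 -0.0204  0.08  ] lidhole [0.6091 0.332  0.036 ] collar [ 0.4239 -0.3054  0.034 ] side hole [ 0.6371 -0.0238  0.08  ] side lidhole [0.6055 0.311  0.036 ] side collar [ 0.4253 -0.3062  0.034 ]
```

View pics/crop1.png

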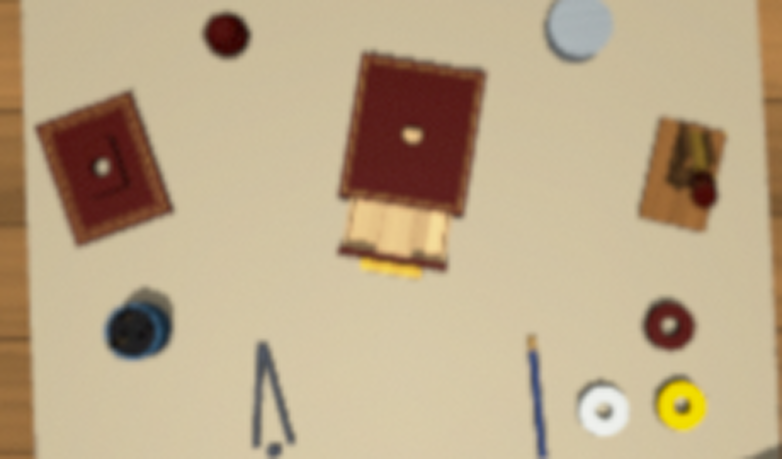

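The crop confirms that the dark red ring at full-res (341,225) is the collar, with white and yellow look-alikes at (322,251) and (346,249). Chest yaw is about -10° and lid yaw about +19°. I'll set out towards the drawer pull.

Request:
arm_command([
  {"rot":[0,0,-3.3],"slide":[0.0237,0.0554,0.003],"grip":0},
  {"rot":[0,0,-3.3],"slide":[0.0237,0.0554,0.003],"grip":0},
  {"rot":[0,0,-3.3],"slide":[0.0237,0.0554,0.003],"grip":0},
  {"rot":[0,0,-3.3],"slide":[0.0237,0.0554,0.003],"grip":0},
  {"rot":[0,0,-3.3],"slide":[0.0237,0.0554,0.003],"grip":0},
  {"rot":[0,0,-3.3],"slide":[0.0237,0.0554,0.003],"grip":0},
  {"rot":[0,0,-3.3],"slide":[0.0237,0.0554,0.003],"grip":0},
  {"rot":[0,0,-3.3],"slide":[0.0237,0.0554,0.003],"grip":0},
])

```text
time: 2.7
ee_pos: [0.3693, -0.1537, 0.247]
eef_rot: [0.996, -0.086, 0.0, 0.0]
ft_force: [0.5, 0.3, 0.2]
width: 0.0147
grip_force: 0.0
```

```bash
python3 - <<'E'
from h import *
np.set_printoptions(precision=4,suppress=True)
p=eyes.camera("top");w=eyes.camera("wrist")
s=sensors.read_state();print(s["time"],s["ee_pos"],s["eef_rot"],s["width"],s["ft_force"],s["joint_positions"])
print("pull",onz(p,(259.7,210),.05),"front top",onz(p,(145+392/3.4,130+262/3.4),.066))
print("rest c",onz(p,(345.6,181.2),.012),"finial",onz(p,(145+703/3.4,130+190/3.4),.16))
for c in ((660,117),(725,130),(705,232),(640,215)): print(onz(p,(145+c[0]/3.4,130+c[1]/3.4),.012))
from scipy.spatial.transform import Rotation as R
T=np.array(w["pose"]);r=R.from_quat(s["eef_rot"]).as_matrix()
print("cam in tool",r.T@(T[:3,3]-s["ee_pos"]),r.T@T[:3,:3],w["intrinsics"][0])
E
```

```text
2.8 [ 0.3712 -0.1501  0.2475] [ 0.9967 -0.0815  0.001   0.0004] 0.0072259192339582485 [ 0.1588 -0.0896 -0.4591] [ 0.8467 -0.1767 -0.5042  1.9372 -0.0867  1.3582 -1.3667]
pull [0.4856 0.0065 0.05  ] front top [0.4965 0.0039 0.066 ]
rest c [ 0.5935 -0.3298  0.012 ] finial [ 0.566  -0.3222  0.16  ]
[ 0.6595 -0.3058  0.012 ]
[ 0.6438 -0.3811  0.012 ]
[ 0.5266 -0.3549  0.012 ]
[ 0.5471 -0.2802  0.012 ]
cam in tool [ 0.0814 -0.0045 -0.1635] [[-0.004  -0.9564 -0.2921]
 [ 1.     -0.0037 -0.0016]
 [ 0.0005 -0.2921  0.9564]] [291.9426   0.     256.2339]
```

Request:
arm_command([
  {"slide":[0.025,0.055,0],"grip":0},
  {"slide":[0.025,0.055,0],"grip":0},
  {"slide":[0.025,0.054,-0.02],"grip":0},
  {"slide":[0,0,-0.06],"grip":0},
  {"slide":[0,0,-0.06],"grip":0},
  {"slide":[0,0,-0.05],"grip":0},
  {"slide":[0,0,-0.026],"grip":0},
  {"slide":[0,0,0],"grip":0},
])

```text
schema error: expected keys rot, slide, grip
```

Request:
arm_command([
  {"rot":[0,0,0],"slide":[0.025,0.055,0],"grip":0},
  {"rot":[0,0,0],"slide":[0.025,0.055,0],"grip":0},
  {"rot":[0,0,0],"slide":[0.025,0.054,-0.02],"grip":0},
  {"rot":[0,0,0],"slide":[0,0,-0.06],"grip":0},
  {"rot":[0,0,0],"slide":[0,0,-0.06],"grip":0},
  {"rot":[0,0,0],"slide":[0,0,-0.05],"grip":0},
  {"rot":[0,0,0],"slide":[0,0,-0.026],"grip":0},
  {"rot":[0,0,0],"slide":[0,0,0],"grip":0},
])

```text
time: 3.8
ee_pos: [0.4423, 0.0082, 0.0293]
eef_rot: [0.996, -0.085, -0.002, -0.0]
ft_force: [0.3, -0.2, 0.8]
width: 0.0008
grip_force: 0.0
```

Request:
arm_command([
  {"rot":[0,0,0],"slide":[0.03,0,0.002],"grip":0},
  {"rot":[0,0,0],"slide":[0.01,-0.0018,0],"grip":0},
  {"rot":[0,0,0],"slide":[0.01,-0.0018,0],"grip":0},
  {"rot":[0,0,0],"slide":[0.01,-0.0018,0],"grip":0},
  {"rot":[0,0,0],"slide":[0.01,-0.0018,0],"grip":0},
  {"rot":[0,0,0],"slide":[0.01,-0.0018,0],"grip":0},
  {"rot":[0,0,0],"slide":[0.005,-0.0009,0],"grip":0},
  {"rot":[0,0,0],"slide":[0.004,-0.0007,0],"grip":0},
])

```text
time: 4.8
ee_pos: [0.531, -0.0022, 0.0322]
eef_rot: [0.996, -0.085, -0.002, 0.0]
ft_force: [-9.5, 0.4, 7.8]
width: 0.0008
grip_force: 4.6
```

Request:
arm_command([
  {"rot":[0,0,0],"slide":[0.002,-0.0004,0],"grip":0},
  {"rot":[0,0,0],"slide":[0.002,-0.0004,0],"grip":0},
  {"rot":[0,0,0],"slide":[0.002,-0.0004,0],"grip":0},
  {"rot":[0,0,0],"slide":[0.002,-0.0004,0],"grip":0},
  {"rot":[0,0,0],"slide":[0,0,0],"grip":0},
  {"rot":[0,0,0],"slide":[0,0,0],"grip":0},
  {"rot":[0,0,0],"slide":[0,0,0],"grip":0},
  {"rot":[0,0,0],"slide":[0,0,0],"grip":0},
])

```text
time: 5.8
ee_pos: [0.5374, -0.0033, 0.0321]
eef_rot: [0.996, -0.084, -0.004, 0.001]
ft_force: [-19.4, 3.2, 14.2]
width: 0.0007
grip_force: 9.8
```

Request:
arm_command([
  {"rot":[0,0,0],"slide":[-0.025,0.0044,0],"grip":0},
  {"rot":[0,0,0],"slide":[0,0,0.055],"grip":0.2},
  {"rot":[0,0,0],"slide":[0,0,0.06],"grip":1},
  {"rot":[0,0,0],"slide":[0.01,-0.002,0.055],"grip":1},
  {"rot":[0,0,-0.5],"slide":[0.06,-0.01,0],"grip":1},
  {"rot":[0,0,-0.3],"slide":[0.053,-0.01,0],"grip":1},
  {"rot":[0,0,0],"slide":[0,0,0],"grip":1},
  {"rot":[0,0,0],"slide":[0,0,0],"grip":1},
])

```text
time: 6.8
ee_pos: [0.6387, -0.0212, 0.2024]
eef_rot: [0.996, -0.092, -0.0, -0.0]
ft_force: [-0.7, 0.4, 0.6]
width: 0.0623
grip_force: 0.0
```

```bash
cat >> h.py <<'E'
from scipy.spatial.transform import Rotation as R
np.set_printoptions(precision=4,suppress=True)
def st():
    s=sensors.read_state();m=R.from_quat(s["eef_rot"]).as_matrix()
    print("t",round(s["time"],2),"tcp",s["ee_pos"],"yaw",np.degrees(np.arctan2(m[1,0],m[0,0])).round(2),"z",m[:,2],"F",s["ft_force"],"w",round(s["width"],4));return s
E
python3 - <<'E'
from h import *
st();p=eyes.camera("wrist");save(p,"w1.png",1.4)
c=(0.637,-0.021,.08);print("proj hole",proj(p,c))
import pickle;pickle.dump(p,open("w1.pkl","wb"))
E
```

```text
t 6.8 tcp [ 0.6387 -0.0212  0.2024] yaw -10.51 z [-0.0001  0.0006 -1.    ] F [-0.7275  0.4325  0.5785] w 0.0623
proj hole [257.4703 185.0435]
```

View pics/w1.png

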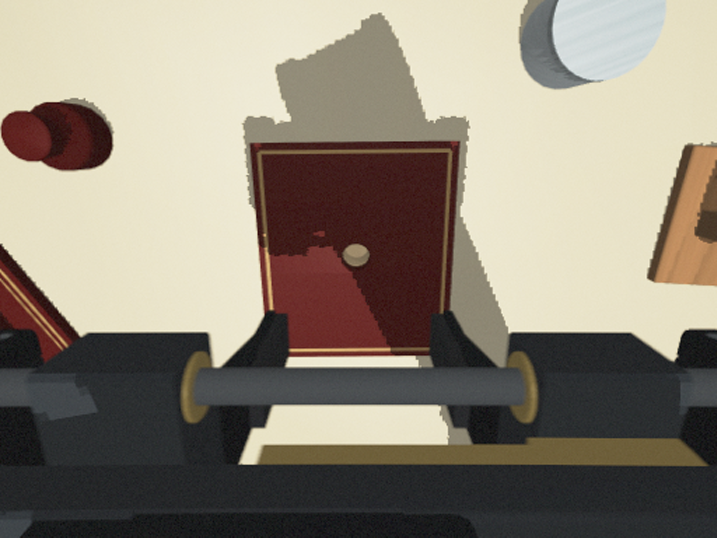

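```bash
cat >> h.py <<'E'
def redmask(p):
    f=p["pixels"].astype(int);return ((f[...,0]>1.7*f[...,1])&(f[...,0]>1.5*f[...,2])&(f[...,0]>25)).astype(np.uint8)
def hole(p,uv,r,z):
    "centre of the non-red blob next to uv, on plane z"
    m=1-redmask(p); n,l,s,c=cv2.connectedComponentsWithStats(m)
    u,v=np.round(uv).astype(int); i=l[v,u]
    pts=np.argwhere(l==i)[:,::-1]
    W=np.array([onz(p,q,z)[:2] for q in pts]); h=cv2.convexHull(W.astype(np.float32)*1000)
    (a,b),rad=cv2.minEnclosingCircle(h); print("hole px",s[i],"ctr",c[i],"mean",W.mean(0),"circ",a/1000,b/1000,"r mm",rad)
    return W.mean(0)
E
python3 - <<'E'
from h import *
import pickle;p=pickle.load(open("w1.pkl","rb"))
print(hole(p,(254.3,181.5),20,.08))
m=cv2.morphologyEx(redmask(p),cv2.MORPH_CLOSE,np.ones((7,7)))
L=[];Rr=[]
for v in range(112,212,4):
    row=np.where(m[v,175:340])[0]+175
    L.append(onz(p,(row.min()-.5,v),.08)[:2]);Rr.append(onz(p,(row.max()+.5,v),.08)[:2])
T=[]
for u in range(195,315,5):
    c=np.where(m[90:150,u])[0]+90; T.append(onz(p,(u,c.min()-.5),.08)[:2])
for n,a in (("L",L),("R",Rr),("T",T)):
    x,y,cx,cy=cv2.fitLine(np.array(a,np.float32),cv2.DIST_HUBER,0,.01,.01).ravel();print(n,np.degrees(np.arctan2(y,x)),cx,cy,"dist to hole",abs(x*(-.0208-cy)-y*(.637-cx)))
t=eyes.camera("top");save(t,"t2.png",5,(220,130,320,225))
E
```

```text
hole px [244 174  20  17 268] ctr [253.7313 181.8396] mean [ 0.641  -0.0179] circ 0.6410336303710937 -0.017782276153564452 r mm 9.9476318359375
[ 0.641  -0.0179]
L -9.762344 0.6749573 0.04670367 dist to hole 0.072962284
R -9.945075 0.63582003 -0.0875971 dist to hole 0.06599718
T 80.12858 0.7187215 -0.027974552 dist to hole 0.08174159
```

View pics/t2.png

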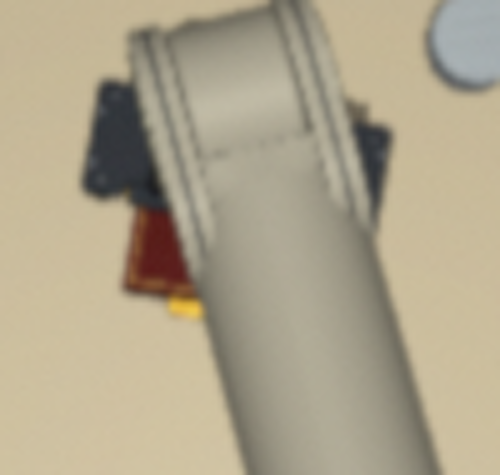

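Drawer is home: the pull's brass shows right at the chest's front edge, at crop (185,305). From the wrist picture, the chest hole is at (0.641,-0.018) with yaw -9.9°. Next is the lid.

Request:
arm_command([
  {"rot":[0,0,4.3],"slide":[-0.004,0.05,0],"grip":1},
  {"rot":[0,0,4.3],"slide":[-0.004,0.05,0],"grip":1},
  {"rot":[0,0,4.3],"slide":[-0.005,0.05,0],"grip":1},
  {"rot":[0,0,4.3],"slide":[-0.005,0.05,0],"grip":1},
  {"rot":[0,0,4.3],"slide":[-0.004,0.05,-0.014],"grip":1},
  {"rot":[0,0,4.3],"slide":[-0.004,0.05,-0.015],"grip":1},
  {"rot":[0,0,4.0],"slide":[-0.004,0.053,-0.015],"grip":1},
  {"rot":[0,0,0],"slide":[0,0,0],"grip":1},
])

```text
time: 7.9
ee_pos: [0.605, 0.3366, 0.1583]
eef_rot: [0.985, 0.172, -0.001, -0.001]
ft_force: [-0.0, -0.1, 0.3]
width: 0.087
grip_force: 0.0
```

```bash
cat > sides.py <<'E'
from h import *
def run(p,guess,yaw,z,zh,hx,hy,holez):
    """refine hole and rectangle sides (half sizes hx,hy at plane z) round guess"""
    c=hole(p,proj(p,(*guess,holez)),20,holez)
    m=cv2.morphologyEx(redmask(p),cv2.MORPH_CLOSE,np.ones((5,5)))
    e=np.radians(yaw);X=np.array([np.cos(e),np.sin(e)]);Y=np.array([-X[1],X[0]])
    for n,a,b,h,hl in (("+x",X,Y,hx,hy),("+y",Y,X,hy,hx),("-y",-Y,X,hy,hx)):
        pts=[]
        for t in np.linspace(-.3*hl if a is not X else -.8*hl,.8*hl,25):
            prof=[]; ds=np.arange(h-.02,h+.02,.0005)
            for d in ds:
                u=np.round(proj(p,(*(c+a*d+b*t),z))).astype(int)
                prof.append(m[u[1],u[0]] if 0<=u[0]<512 and 0<=u[1]<384 else 9)
            prof=np.array(prof)
            if (prof==9).any() or prof[0]!=1: continue
            k=np.where(prof==0)[0]
            if len(k): pts.append(c+a*ds[k[0]]+b*t)
        if len(pts)>5:
            x,y,cx,cy=cv2.fitLine(np.array(pts,np.float32),cv2.DIST_HUBER,0,.01,.01).ravel()
            print(n,len(pts),"ang",np.degrees(np.arctan2(y,x)),"dist",abs(x*(c[1]-cy)-y*(c[0]-cx)))
E
python3 - <<'E'
from sides import *
st();p=eyes.camera("wrist");import pickle;pickle.dump(p,open("w2.pkl","wb"));save(p,"w2.png",1.4)
run(p,(.609,.333),19.3,.012,0,.075,.06,.036)
E
```

```text
t 7.9 tcp [0.605  0.3366 0.1583] yaw 19.78 z [-0.0016  0.0016 -1.    ] F [-0.0403 -0.0703  0.3087] w 0.087
hole px [  201    48   311   188 15825] ctr [311.9064 143.993 ] mean [0.6573 0.3022] circ 0.6529306030273437 0.2393846435546875 r mm 174.85183715820312
```

View pics/w2.png

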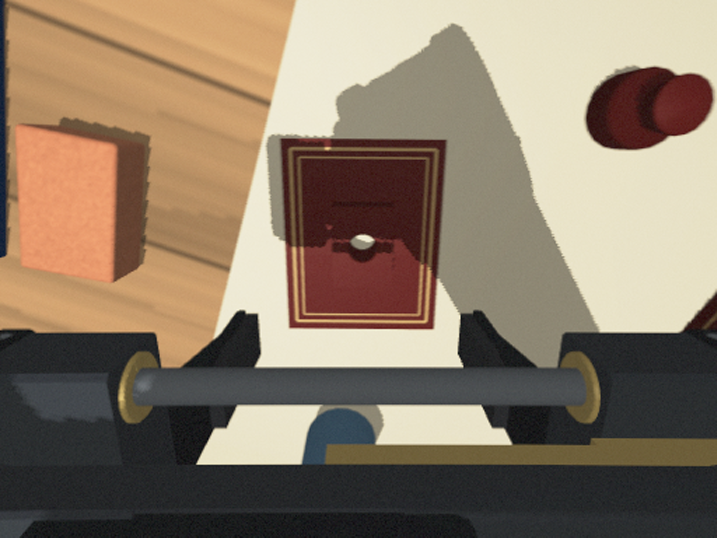

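```bash
python3 - <<'E'
from h import *
import pickle;p=pickle.load(open("w2.pkl","rb"))
m=cv2.morphologyEx(redmask(p),cv2.MORPH_CLOSE,np.ones((9,9)))
n,l,s,c=cv2.connectedComponentsWithStats(m);i=l[175,225];print(s[i])
cn=cv2.findContours((l==i).astype(np.uint8),cv2.RETR_EXTERNAL,cv2.CHAIN_APPROX_NONE)[0][0][:,0]
W=np.array([onz(p,q,.012)[:2] for q in cn])
r=cv2.minAreaRect((W*1000).astype(np.float32));print(r)
a=np.radians(19.5)
for k in range(3):
    X=np.array([np.cos(a),np.sin(a)]);Y=np.array([-X[1],X[0]]);q=W@np.c_[X,Y]; mid=(q.max(0)+q.min(0))/2
    out=[]
    for ax,sg in ((0,1),(0,-1),(1,1),(1,-1)):
        d=(q-mid)*sg; h=d[:,ax].max(); o=1-ax
        sel=(d[:,ax]>h-.006)&(abs(d[:,o])<(.045 if ax==0 else .06))
        x,y,cx,cy=cv2.fitLine(W[sel].astype(np.float32),cv2.DIST_HUBER,0,.01,.01).ravel()
        ang=np.degrees(np.arctan2(y,x)); out.append((round(float(ang),2),np.array([cx,cy])@(X,Y)[ax]))
    print(out)
    a=np.radians(np.mean([out[2][0],out[3][0]]))
cm=[(out[0][1]+out[1][1])/2,(out[2][1]+out[3][1])/2];print("centre",cm[0]*X+cm[1]*Y,"size",out[0][1]-out[1][1],out[2][1]-out[3][1],"yaw",np.degrees(a))
C=cm[0]*X+cm[1]*Y
im=p["pixels"][:,:,::-1].copy();save(p,"w2c.png",10,(230,140,290,200))
print("expected hole px",proj(p,(*C,.036)))
g=(p["pixels"].astype(int).sum(2)[160:195:1,244:276]);print(g[::2,::2])
E
```

```text
[  201    99   117   136 14568]
((612.22216796875, 337.8822021484375), (149.7093048095703, 117.95806121826172), 19.356821060180664)
[(-70.25, np.float64(0.7640696553371025)), (-71.32, np.float64(0.6156093007285216)), (19.35, np.float64(0.17245911935376046)), (19.32, np.float64(0.055758183202051385))]
[(-70.25, np.float64(0.7637982467366855)), (-71.31, np.float64(0.615284849464859)), (19.32, np.float64(0.174504373689984)), (19.32, np.float64(0.057751359002718064))]
[(-70.25, np.float64(0.7637732590941002)), (-71.31, np.float64(0.6152555547576307)), (19.32, np.float64(0.17468558833511144)), (19.32, np.float64(0.0579325333018517))]
centre [0.6122 0.3379] size 0.1485177043364695 0.11675305503325975 yaw 19.32
expected hole px [258.468  176.9004]
[[103 121  91 117 119 121 126 120 102 108 116 124 129 112 100 112]
 [104 115 124  93 119  99 130 101 117 107 132 113 123 106 114 122]
 [128 127 111 115 119 119 119 108  94 120  97  99 101 117 104 117]
 [117 116 127 118 120 111 101 110 114 116 120 123 118  97 102 104]
 [114 128 119 109 129 344 665 670 660 571 292 113 111 112 115 121]
 [131 139 116 
[... 157 characters left out ...]
 400 401 223  93 116 119 105]
 [101 109  95  98 184 356 403 396 402 398 211  87  94  97 132 112]
 [121 121 108  93 103 102 143 176 157 116 104  93 111 108 124 109]
 [182 176 141 101  80  88  86 103  89 103  86  78 136 130 156 220]
 [239 223 232 126  83  98  92  88  82  75  85 103 181 222 222 217]
 [229 229 228 202 119  93 100 104  98 109  91 166 221 216 218 224]
 [237 233 234 232 215 149 112 113 108 145 201 235 228 234 216 220]
 [224 230 226 228 216 231 226 219 219 217 218 229 217 224 216 221]
 [235 219 221 230 225 228 220 228 214 226 219 211 220 224 218 219]
 [222 230 235 221 216 230 217 222 214 216 212 221 215 217 214 219]
 [227 229 219 225 226 224 231 229 217 217 225 222 210 211 217 212]]
```

View pics/w2c.png

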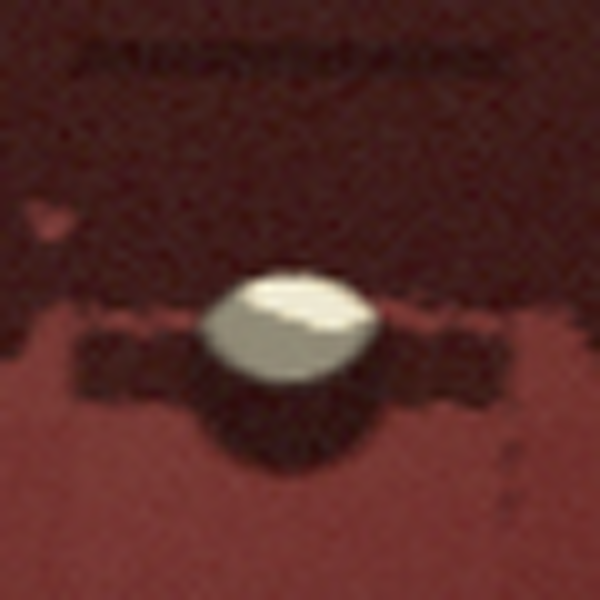

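The lid hole mouth is at crop (290,372), full-res (259.0,177.2). That agrees with the lid centre from the plate edges, (0.612,0.338), yaw 19.3°. I'll grip the boss.

Request:
arm_command([
  {"rot":[0,0,-0.45],"slide":[0.007,0.0013,-0.03],"grip":1},
  {"rot":[0,0,0],"slide":[0,0,-0.05],"grip":1},
  {"rot":[0,0,0],"slide":[0,0,-0.04],"grip":1},
  {"rot":[0,0,0],"slide":[0,0,-0.02],"grip":0.9},
  {"rot":[0,0,0],"slide":[0,0,-0.002],"grip":0.7},
  {"rot":[0,0,0],"slide":[0,0,0],"grip":0.4},
  {"rot":[0,0,0],"slide":[0,0,0],"grip":0.3},
  {"rot":[0,0,0],"slide":[0,0,0],"grip":0.3},
], newtons=25)

```text
time: 8.95
ee_pos: [0.6161, 0.3338, 0.0181]
eef_rot: [0.987, 0.164, 0.001, -0.001]
ft_force: [-0.4, 2.7, 2.3]
width: 0.0459
grip_force: 1.0
```

```bash
python3 - <<'E'
from h import *
import pickle;p=pickle.load(open("w1.pkl","rb"));st()
save(p,"w1c.png",10,(225,155,285,210))
E
```

```text
t 8.95 tcp [0.6161 0.3338 0.0181] yaw 18.83 z [ 0.0016  0.0017 -1.    ] F [-0.4066  2.6615  2.3124] w 0.0459
```

View pics/w1c.png

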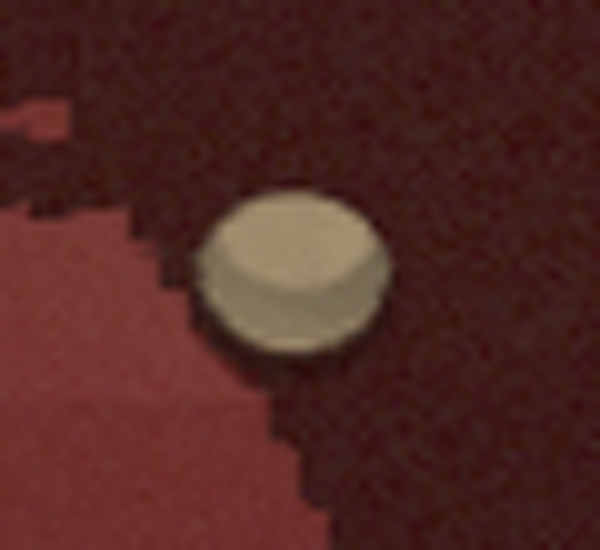

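Request:
arm_command([
  {"rot":[0,0,0],"slide":[0,0,0],"grip":0.3},
  {"rot":[0,0,0],"slide":[0,0,0],"grip":0.3},
  {"rot":[0,0,0],"slide":[0,0,0],"grip":0.3},
  {"rot":[0,0,0],"slide":[0,0,0.01],"grip":0.3},
  {"rot":[0,0,0],"slide":[0,0,0.03],"grip":0.3},
  {"rot":[0,0,0],"slide":[0,0,0.05],"grip":0.3},
  {"rot":[0,0,0],"slide":[0,0,0.04],"grip":0.3},
  {"rot":[0,0,0],"slide":[0,0,0],"grip":0.3},
])

```text
time: 9.95
ee_pos: [0.617, 0.3335, 0.1508]
eef_rot: [0.987, 0.163, 0.003, -0.001]
ft_force: [-0.3, -0.4, -2.3]
width: 0.0436
grip_force: 25.0
```

```bash
python3 - <<'E'
from h import *
import pickle
s=st();p=eyes.camera("wrist");pickle.dump(p,open("w3.pkl","wb"));save(p,"w3.png",1.4)
q=pickle.load(open("w1.pkl","rb"));print("chest hole",onz(q,(254.4,183.2),.08))
E
```

```text
t 9.95 tcp [0.617  0.3335 0.1508] yaw 18.78 z [ 0.0049  0.0023 -1.    ] F [-0.3156 -0.4078 -2.3239] w 0.0436
chest hole [ 0.6395 -0.0183  0.08  ]
```

View pics/w3.png

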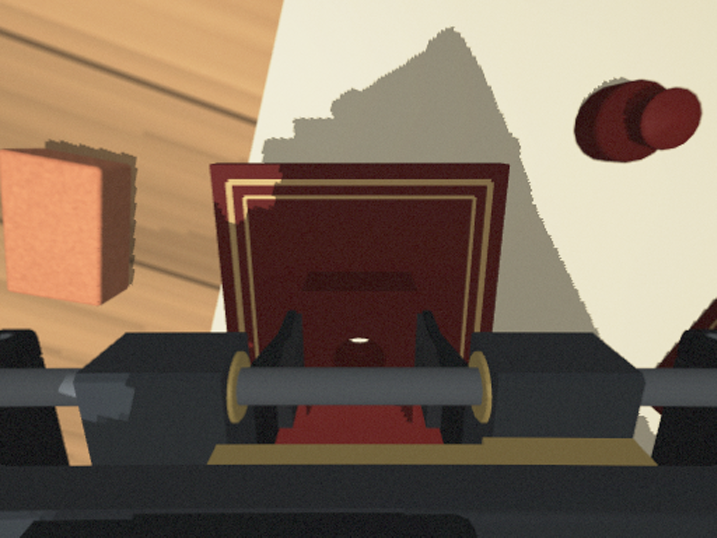

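The lid is held square, front edge at (210–508,164) in the picture. I'll work out its pose in the tool.

```bash
python3 - <<'E'
from h import *
import pickle
s=st();p=pickle.load(open("w3.pkl","rb"));m=cv2.morphologyEx(redmask(p),cv2.MORPH_CLOSE,np.ones((7,7)))
z=s["ee_pos"][2]-.0061
F=[];L=[];Rr=[]
for u in range(165,350,4):
    c=np.where(m[105:135,u])[0]; F.append(onz(p,(u,105+c.min()-.5),z)[:2])
for v in range(122,225,4):
    r=np.where(m[v,140:375])[0]+140; L.append(onz(p,(r.min()-.5,v),z)[:2]);Rr.append(onz(p,(r.max()+.5,v),z)[:2])
y=np.radians(18.78);M=np.array([[np.cos(y),np.sin(y)],[np.sin(y),-np.cos(y)]]) # columns tool x,y in world
T=lambda a:(np.array(a)-s["ee_pos"][:2])@M
for n,a in (("F",F),("L",L),("R",Rr)):
    t=T(a).astype(np.float32);f=cv2.fitLine(t,cv2.DIST_HUBER,0,.01,.01).ravel();print(n,np.degrees(np.arctan2(f[1],f[0])),np.median(t,0),t[[0,-1]])
# boss hole: dark lower boundary, print column
print(T([onz(p,(359/1.4,352/1.4),z+.024)[:2]]))
E
```

```text
t 10.0 tcp [0.6163 0.3327 0.1482] yaw 18.79 z [ 0.0021  0.0003 -1.    ] F [ 0.4136 -0.484  -2.5263] w 0.044
F 89.99045 [ 0.0734 -0.001 ] [[ 0.0734 -0.0537]
 [ 0.0734  0.0517]]
L -0.32087985 [ 0.0408 -0.0624] [[ 0.0703 -0.0628]
 [ 0.0081 -0.0624]]
R 0.44402513 [0.0408 0.0597] [[0.0703 0.0597]
 [0.0081 0.0593]]
[[ 0.0003 -0.0013]]
```

Request:
arm_command([
  {"rot":[0,0,-4.1],"slide":[0.0035,-0.05,0],"grip":0.3},
  {"rot":[0,0,-4.1],"slide":[0.0035,-0.05,0],"grip":0.3},
  {"rot":[0,0,-4.1],"slide":[0.0035,-0.05,0],"grip":0.3},
  {"rot":[0,0,-4.1],"slide":[0.0035,-0.05,0],"grip":0.3},
  {"rot":[0,0,-4.1],"slide":[0.0035,-0.05,0],"grip":0.3},
  {"rot":[0,0,-4.1],"slide":[0.0035,-0.05,0],"grip":0.3},
  {"rot":[0,0,-4.1],"slide":[0.0035,-0.052,0],"grip":0.3},
  {"rot":[0,0,0],"slide":[0,0,0],"grip":0.3},
])

```text
time: 11.0
ee_pos: [0.6395, -0.0265, 0.1445]
eef_rot: [0.996, -0.091, -0.001, 0.002]
ft_force: [-0.5, 0.9, -2.2]
width: 0.0437
grip_force: 25.0
```

Request:
arm_command([
  {"rot":[0,0,0],"slide":[0,0,-0.01],"grip":0.3},
  {"rot":[0,0,0],"slide":[0,0,-0.01],"grip":0.3},
  {"rot":[0,0,0],"slide":[0,0,-0.01],"grip":0.3},
  {"rot":[0,0,0],"slide":[0,0,0],"grip":0.3},
  {"rot":[0,0,0],"slide":[0,0,0],"grip":0.3},
  {"rot":[0,0,0],"slide":[0,0,0],"grip":0.3},
  {"rot":[0,0,0],"slide":[0,0,0],"grip":0.3},
  {"rot":[0,0,0],"slide":[0,0,0],"grip":0.3},
])

```text
time: 12.0
ee_pos: [0.6403, -0.0194, 0.1169]
eef_rot: [0.996, -0.086, 0.0, 0.0]
ft_force: [0.0, 0.3, -2.2]
width: 0.0437
grip_force: 25.0
```

```bash
python3 -c "
from h import *
st()"
```

```text
t 12.0 tcp [ 0.6403 -0.0194  0.1169] yaw -9.9 z [ 0.0003 -0.0002 -1.    ] F [ 0.0422  0.267  -2.2144] w 0.0437
```

Request:
arm_command([
  {"rot":[0,0,0],"slide":[0.0007,0,-0.006],"grip":0.3},
  {"rot":[0,0,0],"slide":[0,0,-0.006],"grip":0.3},
  {"rot":[0,0,0],"slide":[0,0,-0.004],"grip":0.3},
  {"rot":[0,0,0],"slide":[0,0,-0.001],"grip":0.3},
  {"rot":[0,0,0],"slide":[0,0,-0.001],"grip":0.3},
  {"rot":[0,0,0],"slide":[0,0,-0.001],"grip":0.3},
  {"rot":[0,0,0],"slide":[0,0,-0.0005],"grip":0.3},
  {"rot":[0,0,0],"slide":[0,0,0],"grip":0.3},
])

```text
time: 13.0
ee_pos: [0.6411, -0.0193, 0.0979]
eef_rot: [0.996, -0.086, 0.0, 0.0]
ft_force: [-3.7, -0.5, 6.5]
width: 0.0436
grip_force: 25.0
```

Request:
arm_command([
  {"rot":[0,0,0],"slide":[0,0,0],"grip":0.6},
  {"rot":[0,0,0],"slide":[0,0,0],"grip":0.8},
  {"rot":[0,0,0],"slide":[0,0,0],"grip":1},
  {"rot":[0,0,0],"slide":[0,0,0.03],"grip":1},
  {"rot":[0,0,0],"slide":[0,0,0.055],"grip":1},
  {"rot":[0,0,0],"slide":[0,0,0.053],"grip":1},
  {"rot":[0,0,0],"slide":[0,0,0],"grip":1},
  {"rot":[0,0,0],"slide":[0,0,0],"grip":1},
])

```text
time: 14.0
ee_pos: [0.6407, -0.0194, 0.2346]
eef_rot: [0.996, -0.086, -0.0, 0.0]
ft_force: [-0.1, 0.4, -0.9]
width: 0.0869
grip_force: 0.0
```

```bash
python3 - <<'E'
from h import *
import pickle
s=st();p=eyes.camera("wrist");pickle.dump(p,open("w4.pkl","wb"))
print("px hole exp",proj(p,(.641,-.0195,.116)))
y=np.radians(-9.9);M=np.array([[np.cos(y),np.sin(y)],[np.sin(y),-np.cos(y)]])
# gray bright pixels in hole
u0,v0=np.round(proj(p,(.641,-.0195,.116))).astype(int)
g=p["pixels"].astype(int).sum(2)[v0-16:v0+17:1,u0-16:u0+17:2];print(u0,v0);print(g)
m=cv2.morphologyEx(redmask(p),cv2.MORPH_CLOSE,np.ones((9,9)))
n,l,S,c=cv2.connectedComponentsWithStats(m);i=l[v0+15,u0];print(S[i])
# gradient profile across sides: print gray along rays on z=.092 from centre in tool +x,+y,-y
C=np.array([.641,-.0195])
for nm,d,off in (("+x",M[:,0],M[:,1]*.03),("+y",M[:,1],M[:,0]*.04),("-y",-M[:,1],M[:,0]*.04)):
    print(nm)
    for z,rng in ((.092,np.arange(.052,.09,.001)),):
        out=[]
        for t in rng:
            u=np.round(proj(p,(*(C+d*t+off),z))).astype(int);out.append(int(p["pixels"][u[1],u[0]].astype(int).sum()))
        print(dict(zip((rng*1000).round().astype(int).tolist(),out)))
E
```

```text
t 14.0 tcp [ 0.6407 -0.0194  0.2346] yaw -9.89 z [-0.0005 -0.0003 -1.    ] F [-0.0812  0.4153 -0.8824] w 0.0869
px hole exp [257.2368 184.1547]
257 184
[[127 116 103  93 129  89 124  93 111 106 110 110 117 112 120 129 100]
 [121 113 118 118  89 117 104 111 112 110 120 108 102 113 107 106 125]
 [ 85 120 120 100 105 103 115 114 103 100 105 113 115 128 100 119 120]
 [123 129 118 117 112 110 113 106 129 126 125 109  95  95 125 108 120]
 [110 118 102 119 112 127 120 104 111 129 125 105 123 110 114 125 116]
 [115  98  96 111  98  99 121 123 107 121 123 133 112 121  99  89 127]
 [100 114 110 122 126 125 107 114 113 112 125 108 104 111 118 114 115]
 [104 110 105 111 124 111  89 101 102 115  99 114 111 114 104 113 116]
 [101 108 120 105 119 117 113 116  98 121 114 108  96 110 116 122  82]
 [ 96 120 118  88 110 104 110  95 116 108 128 134 105 103  93 119  99]
 [ 96 116  99 117 102 107 207 296 285 237  88 121 108 107 120 117 113]
 [104 122 105 130 106 248 332 323 324 312 234 121 106 124 110 123 121]
 [108 110 110 101 133 339 344 341 328 320 326 134 103 114 120 101 106]
 [112  84 120 116  93 296
[... 1764 characters left out ...]
 89: 400}
+y
{52: 289, 53: 266, 54: 125, 55: 135, 56: 115, 57: 125, 58: 139, 59: 205, 60: 290, 61: 273, 62: 136, 63: 125, 64: 130, 65: 164, 66: 405, 67: 672, 68: 672, 69: 677, 70: 679, 71: 679, 72: 679, 73: 682, 74: 676, 75: 681, 76: 680, 77: 678, 78: 678, 79: 679, 80: 675, 81: 680, 82: 679, 83: 676, 84: 674, 85: 676, 86: 677, 87: 679, 88: 681, 89: 672}
-y
{52: 127, 53: 260, 54: 294, 55: 235, 56: 156, 57: 104, 58: 119, 59: 119, 60: 110, 61: 118, 62: 185, 63: 276, 64: 274, 65: 193, 66: 111, 67: 127, 68: 96, 69: 311, 70: 397, 71: 624, 72: 675, 73: 591, 74: 447, 75: 624, 76: 679, 77: 683, 78: 683, 79: 685, 80: 682, 81: 684, 82: 682, 83: 682, 84: 678, 85: 683, 86: 683, 87: 680, 88: 677, 89: 682}
```

```bash
cat > prof.py <<'E'
from h import *
import pickle
def peaks(pk,C,yaw,z,dirs,rng,bands,ch=None):
    p=pickle.load(open(pk,"rb"));g=p["pixels"].astype(np.float32);g=g.sum(2)
    y=np.radians(yaw);X=np.array([np.cos(y),np.sin(y)]);Y=np.array([-X[1],X[0]])
    D={"+x":(X,Y),"-x":(-X,Y),"+y":(Y,X),"-y":(-Y,X)}
    for n in dirs:
        a,b=D[n];acc=[]
        for off in np.arange(bands[n][0],bands[n][1],.002):
            q=np.array([proj(p,(*(np.array(C)+a*t+b*off),z)) for t in rng],np.float32)
            acc.append(cv2.remap(g,q[:,:1],q[:,1:],cv2.INTER_LINEAR).ravel())
        f=np.median(acc,0)
        from scipy.signal import find_peaks
        pk_=find_peaks(f,prominence=25)[0]
        print(pk,n,"peaks mm",[(round(rng[i]*1000,2),int(f[i])) for i in pk_],"max rise at",round(1000*rng[np.argmax(np.gradient(f))],2))
E
python3 - <<'E'
from prof import *
r=np.arange(.045,.085,.00025)
L=(.6122,.3379)
peaks("w2.pkl",L,19.32,.012,["+x","-x","+y","-y"],r,{"+x":(-.04,.04),"-x":(-.03,.03),"+y":(-.05,.06),"-y":(-.05,.06)})
C=(.6395,-.0183)
b={"+x":(-.045,.045),"+y":(-.02,.06),"-y":(-.02,.06)}
peaks("w1.pkl",C,-9.9,.08,["+x","+y","-y"],r,b)
print("now"); 
peaks("w4.pkl",C,-9.9,.08,["+x","+y","-y"],r,b)
peaks("w4.pkl",C,-9.9,.092,["+x","+y","-y"],r,b)
E
```

```text
w2.pkl +x peaks mm [(np.float64(62.25), 282), (np.float64(68.25), 304)] max rise at 75.0
w2.pkl -x peaks mm [(np.float64(62.25), 484), (np.float64(68.5), 512)] max rise at 75.75
w2.pkl +y peaks mm [(np.float64(47.25), 239), (np.float64(53.0), 279)] max rise at 68.0
w2.pkl -y peaks mm [(np.float64(47.25), 233), (np.float64(53.25), 272)] max rise at 60.0
w1.pkl +x peaks mm [(np.float64(73.75), 304)] max rise at 80.0
w1.pkl +y peaks mm [(np.float64(65.0), 293)] max rise at 70.75
w1.pkl -y peaks mm [(np.float64(63.75), 286)] max rise at 70.0
now
w4.pkl +x peaks mm [(np.float64(60.0), 265), (np.float64(65.5), 303), (np.float64(74.25), 292)] max rise at 80.0
w4.pkl +y peaks mm [(np.float64(49.0), 262), (np.float64(55.75), 291), (np.float64(64.75), 292)] max rise at 70.25
w4.pkl -y peaks mm [(np.float64(49.0), 254), (np.float64(55.0), 284), (np.float64(63.75), 283)] max rise at 79.75
w4.pkl +x peaks mm [(np.float64(60.75), 264), (np.float64(66.75), 304), (np.float64(74.75), 287)] max rise at 80.0
w4.pkl +y peaks mm [(np.float64(47.25), 263), (np.float64(53.5), 292), (np.float64(62.25), 292)] max rise at 67.75
w4.pkl -y peaks mm [(np.float64(47.0), 251), (np.float64(53.0), 284), (np.float64(61.5), 281)] max rise at 67.25
```

Comparing the gold lines, the lid sits about 1.6 mm too far towards -x. I'll regrip and nudge it.

Request:
arm_command([
  {"rot":[0,0,0],"slide":[0,0,-0.055],"grip":1},
  {"rot":[0,0,0],"slide":[0,0,-0.055],"grip":1},
  {"rot":[0,0,0],"slide":[0,0,-0.025],"grip":0.8},
  {"rot":[0,0,0],"slide":[0,0,0],"grip":0.6},
  {"rot":[0,0,0],"slide":[0,0,0],"grip":0.3},
  {"rot":[0,0,0],"slide":[0,0,0],"grip":0.3},
  {"rot":[0,0,0],"slide":[0,0,0],"grip":0.3},
  {"rot":[0,0,0],"slide":[0,0,0],"grip":0.3},
])

```text
time: 15.05
ee_pos: [0.6413, -0.0194, 0.101]
eef_rot: [0.996, -0.086, 0.001, 0.0]
ft_force: [-0.9, -1.7, 5.1]
width: 0.0439
grip_force: 25.0
```

Request:
arm_command([
  {"rot":[0,0,0],"slide":[0,0,0.003],"grip":0.3},
  {"rot":[0,0,0],"slide":[0,0,0],"grip":0.3},
  {"rot":[0,0,0],"slide":[0.0016,0,0],"grip":0.3},
  {"rot":[0,0,0],"slide":[0,0,0],"grip":0.3},
  {"rot":[0,0,0],"slide":[0,0,0],"grip":0.3},
  {"rot":[0,0,0],"slide":[0,0,0],"grip":0.3},
  {"rot":[0,0,0],"slide":[0,0,0],"grip":0.3},
  {"rot":[0,0,0],"slide":[0,0,0],"grip":0.3},
])

```text
time: 16.05
ee_pos: [0.6425, -0.0194, 0.1032]
eef_rot: [0.996, -0.086, 0.0, 0.0]
ft_force: [-0.5, -0.2, -1.5]
width: 0.0438
grip_force: 25.0
```

Request:
arm_command([
  {"rot":[0,0,0],"slide":[0,0,-0.0015],"grip":0.3},
  {"rot":[0,0,0],"slide":[0,0,-0.0015],"grip":0.3},
  {"rot":[0,0,0],"slide":[0,0,-0.0005],"grip":0.3},
  {"rot":[0,0,0],"slide":[0,0,0],"grip":0.3},
  {"rot":[0,0,0],"slide":[0,0,0],"grip":0.6},
  {"rot":[0,0,0],"slide":[0,0,0],"grip":0.8},
  {"rot":[0,0,0],"slide":[0,0,0],"grip":1},
  {"rot":[0,0,0],"slide":[0,0,0.03],"grip":1},
])

```text
time: 17.05
ee_pos: [0.6411, -0.0196, 0.1277]
eef_rot: [0.996, -0.086, -0.002, 0.0]
ft_force: [0.1, 0.7, -0.1]
width: 0.0745
grip_force: 0.0
```

Request:
arm_command([
  {"rot":[0,0,0],"slide":[0,0,0.06],"grip":1},
  {"rot":[0,0,0],"slide":[0,0,0.05],"grip":1},
  {"rot":[0,0,0],"slide":[0,0,0],"grip":1},
  {"rot":[0,0,0],"slide":[0,0,0],"grip":1},
  {"rot":[0,0,0],"slide":[0,0,0],"grip":1},
  {"rot":[0,0,0],"slide":[0,0,0],"grip":1},
  {"rot":[0,0,0],"slide":[0,0,0],"grip":1},
  {"rot":[0,0,0],"slide":[0,0,0],"grip":1},
])

```text
time: 18.05
ee_pos: [0.6425, -0.0194, 0.2395]
eef_rot: [0.996, -0.086, -0.0, 0.0]
ft_force: [0.5, -0.2, -0.2]
width: 0.0873
grip_force: 0.0
```

```bash
python3 - <<'E'
from prof import *
st();p=eyes.camera("wrist");pickle.dump(p,open("w5.pkl","wb"))
r=np.arange(.045,.085,.00025);C=(.6395,-.0183)
b={"+x":(-.045,.045),"+y":(-.02,.06),"-y":(-.02,.06)}
peaks("w5.pkl",C,-9.9,.08,["+x","+y","-y"],r,b)
peaks("w5.pkl",C,-9.9,.092,["+x","+y","-y"],r,b)
E
```

```text
t 18.05 tcp [ 0.6425 -0.0194  0.2395] yaw -9.89 z [-0.0003 -0.     -1.    ] F [ 0.4526 -0.21   -0.2454] w 0.0873
w5.pkl +x peaks mm [(np.float64(60.5), 254), (np.float64(66.75), 302), (np.float64(75.0), 197)] max rise at 80.5
w5.pkl +y peaks mm [(np.float64(49.5), 273), (np.float64(56.0), 291), (np.float64(65.0), 291)] max rise at 70.5
w5.pkl -y peaks mm [(np.float64(48.75), 253), (np.float64(54.75), 282), (np.float64(63.75), 280)] max rise at 70.0
w5.pkl +x peaks mm [(np.float64(61.25), 254), (np.float64(68.0), 302), (np.float64(75.25), 200)] max rise at 80.5
w5.pkl +y peaks mm [(np.float64(47.75), 275), (np.float64(54.0), 293), (np.float64(62.5), 294)] max rise at 67.75
w5.pkl -y peaks mm [(np.float64(47.0), 249), (np.float64(52.75), 282), (np.float64(61.5), 278)] max rise at 78.5
```

Request:
arm_command([
  {"rot":[0,0,4.3],"slide":[-0.0312,-0.041,0],"grip":1},
  {"rot":[0,0,4.3],"slide":[-0.0312,-0.041,-0.01],"grip":1},
  {"rot":[0,0,4.3],"slide":[-0.0312,-0.041,-0.015],"grip":1},
  {"rot":[0,0,4.3],"slide":[-0.0312,-0.041,-0.015],"grip":1},
  {"rot":[0,0,4.3],"slide":[-0.0312,-0.041,-0.015],"grip":1},
  {"rot":[0,0,4.3],"slide":[-0.0312,-0.041,-0.015],"grip":1},
  {"rot":[0,0,4.3],"slide":[-0.0312,-0.041,-0.015],"grip":1},
  {"rot":[0,0,0],"slide":[0,0,0],"grip":1},
])

```text
time: 19.1
ee_pos: [0.4205, -0.3099, 0.1534]
eef_rot: [0.985, 0.172, -0.001, -0.0]
ft_force: [0.2, 1.1, 0.4]
width: 0.0876
grip_force: 0.0
```

Request:
arm_command([
  {"rot":[0,0,0],"slide":[0,0,0],"grip":1},
  {"rot":[0,0,0],"slide":[0,0,0],"grip":1},
  {"rot":[0,0,0],"slide":[0,0,0],"grip":1},
  {"rot":[0,0,0],"slide":[0,0,0],"grip":1},
  {"rot":[0,0,0],"slide":[0,0,0],"grip":1},
  {"rot":[0,0,0],"slide":[0,0,0],"grip":1},
  {"rot":[0,0,0],"slide":[0,0,0],"grip":1},
  {"rot":[0,0,0],"slide":[0,0,0],"grip":1},
])

```text
time: 20.1
ee_pos: [0.4241, -0.3063, 0.1546]
eef_rot: [0.984, 0.175, 0.0, 0.0]
ft_force: [0.8, 1.0, 0.3]
width: 0.0869
grip_force: 0.0
```

```bash
cat > col.py <<'E'
from prof import *
def collar(pk,C,z,s):
    "outer top rim of the collar from red mask convex hull: near edge seen at top plane"
    p=pickle.load(open(pk,"rb"));m=redmask(p);u,v=np.round(proj(p,(C[0],C[1],z))).astype(int)
    n,l,S,c=cv2.connectedComponentsWithStats(cv2.morphologyEx(m,cv2.MORPH_CLOSE,np.ones((3,3))))
    best=None
    for i in range(1,n):
        if S[i][4]>300: print(S[i],c[i])
    print("exp",u,v)
    return p,l
E
python3 - <<'E'
from col import *
s=st();p=eyes.camera("wrist");pickle.dump(p,open("w6.pkl","wb"))
collar("w6.pkl",(.424,-.306),.034,s)
print([(d["bbox"],round(d["conf"],2)) for d in eyes.look_for("collar",p)])
u,v=np.round(proj(p,(.424,-.306,.034))).astype(int)
g=p["pixels"].astype(int).sum(2)[v-40:v+44:3,u-40:u+44:3];print(u,v);print(g)
E
```

```text
t 20.1 tcp [ 0.4241 -0.3063  0.1546] yaw 20.21 z [ 0.     -0.0001 -1.    ] F [0.7973 1.0177 0.2675] w 0.0869
[ 358    0   69   36 1872] [389.1405  14.3595]
[ 231  155   53   56 2192] [257.0087 183.0146]
exp 257 184
[([216.4, 228.5, 264.5, 259.8], 0.61), ([134.1, 208.3, 192.0, 251.0], 0.59), ([230.6, 152.8, 284.4, 215.2], 0.57)]
257 184
[[383 375 385 383 382 379 380 385 384 376 376 381 377 381 382 387 380 378
  385 387 373 385 388 388 387 383 382 380]
 [381 383 381 383 381 383 380 383 383 387 382 384 380 377 385 381 380 380
  373 382 375 385 377 385 384 379 377 385]
 [380 382 379 377 381 379 379 383 379 380 374 382 381 382 384 377 380 376
  378 377 378 378 378 384 380 383 376 383]
 [383 374 372 375 379 384 376 380 382 375 387 378 381 372 382 384 380 380
  386 378 378 383 384 385 379 381 384 380]
 [381 384 377 383 385 379 379 371 374 381 135 105  83  75  78  79  79 231
  382 376 382 379 380 383 377 382 381 382]
 [371 378 375 377 373 372 378 375 218  80  93  85  70  97  86  90  66  71
   79 382 374 386 374 387 381 383 385 381]
 [384 381 378 379 379 375 374 341  88  76 116 114 103 128 11
[... 1814 characters left out ...]
373 369 368 368 370 374 370 373 597 654 618 224 106 190 197 187 394 641
  653 654 651 646 648 653 647 642 649 646]
 [374 371 367 367 365 371 369 643 651 655 654 647 655 654 651 652 649 648
  651 651 647 650 647 646 649 651 645 647]
 [370 371 365 366 376 362 650 653 651 648 653 655 655 649 650 654 651 650
  644 649 651 651 649 647 645 652 648 648]
 [373 373 372 368 373 656 659 655 651 649 652 655 650 651 652 650 655 655
  650 650 655 648 648 651 646 648 650 641]
 [370 368 366 366 654 655 652 652 653 656 653 655 652 655 650 649 649 651
  648 646 651 650 648 650 651 649 644 649]
 [371 360 368 644 655 611 369 366 372 370 381 499 655 654 654 650 650 652
  649 649 641 647 646 647 648 650 649 643]]
```

```bash
python3 - <<'E'
from col import *
from scipy.optimize import minimize
p=pickle.load(open("w6.pkl","rb"));m=redmask(p)
n,l,S,c=cv2.connectedComponentsWithStats(cv2.morphologyEx(m,cv2.MORPH_CLOSE,np.ones((15,15))));i=l[195,245];M=(l==i);print(S[i])
t=np.linspace(0,2*np.pi,73)
def sil(C):
    P=[];
    for z in (0,.034):
        P+= [proj(p,(C[0]+.028*np.cos(a),C[1]+.028*np.sin(a),z)) for a in t]
    im=np.zeros((384*4,512*4),np.uint8);cv2.fillConvexPoly(im,cv2.convexHull((np.array(P)*4+1.5).astype(np.int32)),1)
    return cv2.resize(im.astype(np.float32),(512,384),interpolation=cv2.INTER_AREA)
f=lambda C:np.abs(sil(C)-M).sum()
r=minimize(f,(.4235,-.306),method="Nelder-Mead",options=dict(initial_simplex=[(.4235,-.306),(.4265,-.306),(.4235,-.303)],xatol=1e-4));print(r.x,r.fun,M.sum(),sil(r.x).sum())
d=r.x-np.array([.4241,-.3063]);y=np.radians(20.2);print("tool",d@[np.cos(y),np.sin(y)],d@[np.sin(y),-np.cos(y)])
E
```

```text
[ 231  155   53   56 2350]
[ 0.4213 -0.3074] 220.875 2350 2570.625
tool -0.0030169574356049052 5.818237464193302e-05
```

Request:
arm_command([
  {"rot":[0,0,0],"slide":[0,0,-0.05],"grip":1},
  {"rot":[0,0,0],"slide":[0,0,-0.05],"grip":1},
  {"rot":[0,0,0],"slide":[0,0,-0.035],"grip":1},
  {"rot":[0,0,0],"slide":[0,0,-0.01],"grip":0.9},
  {"rot":[0,0,0],"slide":[0,0,0],"grip":0.75},
  {"rot":[0,0,0],"slide":[0,0,0],"grip":0.5},
  {"rot":[0,0,0],"slide":[0,0,0],"grip":0.5},
  {"rot":[0,0,0],"slide":[0,0,0],"grip":0.5},
], newtons=15)

```text
time: 21.2
ee_pos: [0.4248, -0.3069, 0.0109]
eef_rot: [0.984, 0.175, 0.001, 0.001]
ft_force: [-1.4, 1.0, 7.5]
width: 0.0566
grip_force: 15.0
```

Request:
arm_command([
  {"rot":[0,0,0],"slide":[0,0,0],"grip":0.5},
  {"rot":[0,0,0],"slide":[0,0,0.02],"grip":0.5},
  {"rot":[0,0,0],"slide":[0,0,0.06],"grip":0.5},
  {"rot":[0,0,0],"slide":[0,0,0.06],"grip":0.5},
  {"rot":[0,0,0],"slide":[0,0,0.04],"grip":0.5},
  {"rot":[0,0,0],"slide":[0,0,0],"grip":0.5},
  {"rot":[0,0,0],"slide":[0,0,0],"grip":0.5},
  {"rot":[0,0,0],"slide":[0,0,0],"grip":0.5},
])

```text
time: 22.2
ee_pos: [0.4235, -0.3059, 0.1887]
eef_rot: [0.984, 0.176, -0.001, -0.001]
ft_force: [-1.0, -0.3, -1.2]
width: 0.0566
grip_force: 15.0
```

```bash
python3 - <<'E'
from h import *
s=st()
y=np.radians(20.2);X=np.array([np.cos(y),np.sin(y)]);Y=np.array([np.sin(y),-np.cos(y)])
T=np.array([.6395,-.0178])-(-.0026*X-.001*Y)
print("tcp target",T,"delta",T-s["ee_pos"][:2])
E
```

```text
t 22.2 tcp [ 0.4235 -0.3059  0.1887] yaw 20.22 z [-0.0014  0.0012 -1.    ] F [-0.9993 -0.2625 -1.1681] w 0.0566
tcp target [ 0.6423 -0.0178] delta [0.2188 0.2881]
```

Request:
arm_command([
  {"rot":[0,0,0],"slide":[0.0313,0.0412,0],"grip":0.5},
  {"rot":[0,0,0],"slide":[0.0313,0.0412,0],"grip":0.5},
  {"rot":[0,0,0],"slide":[0.0313,0.0412,0],"grip":0.5},
  {"rot":[0,0,0],"slide":[0.0313,0.0412,0],"grip":0.5},
  {"rot":[0,0,0],"slide":[0.0313,0.0411,0],"grip":0.5},
  {"rot":[0,0,0],"slide":[0.0312,0.0411,0],"grip":0.5},
  {"rot":[0,0,0],"slide":[0.0311,0.0411,-0.01],"grip":0.5},
  {"rot":[0,0,0],"slide":[0,0,-0.02],"grip":0.5},
])

```text
time: 23.2
ee_pos: [0.6438, -0.0122, 0.1585]
eef_rot: [0.984, 0.179, 0.0, -0.002]
ft_force: [-0.3, -0.7, -0.7]
width: 0.0565
grip_force: 15.0
```

Request:
arm_command([
  {"rot":[0,0,0],"slide":[0,0,-0.015],"grip":0.5},
  {"rot":[0,0,0],"slide":[0,0,0],"grip":0.5},
  {"rot":[0,0,0],"slide":[0,0,0],"grip":0.5},
  {"rot":[0,0,0],"slide":[0,0,0],"grip":0.5},
  {"rot":[0,0,0],"slide":[0,0,0],"grip":0.5},
  {"rot":[0,0,0],"slide":[0,0,0],"grip":0.5},
  {"rot":[0,0,0],"slide":[0,0,0],"grip":0.5},
  {"rot":[0,0,0],"slide":[0,0,0],"grip":0.5},
])

```text
time: 24.2
ee_pos: [0.6429, -0.0182, 0.1447]
eef_rot: [0.984, 0.175, 0.0, 0.0]
ft_force: [-0.7, 0.1, -1.3]
width: 0.0565
grip_force: 15.0
```

Request:
arm_command([
  {"rot":[0,0,0],"slide":[-0.0006,0.0004,-0.006],"grip":0.5},
  {"rot":[0,0,0],"slide":[0,0,-0.006],"grip":0.5},
  {"rot":[0,0,0],"slide":[0,0,-0.003],"grip":0.5},
  {"rot":[0,0,0],"slide":[0,0,-0.001],"grip":0.5},
  {"rot":[0,0,0],"slide":[0,0,-0.001],"grip":0.5},
  {"rot":[0,0,0],"slide":[0,0,-0.001],"grip":0.5},
  {"rot":[0,0,0],"slide":[0,0,0],"grip":0.5},
  {"rot":[0,0,0],"slide":[0,0,0],"grip":0.5},
])

```text
time: 25.2
ee_pos: [0.6424, -0.0178, 0.127]
eef_rot: [0.984, 0.175, 0.0, 0.0]
ft_force: [-1.4, -0.0, 3.9]
width: 0.056
grip_force: 15.0
```

Request:
arm_command([
  {"rot":[0,0,0],"slide":[0,0,0],"grip":0.7},
  {"rot":[0,0,0],"slide":[0,0,0],"grip":0.85},
  {"rot":[0,0,0],"slide":[0,0,0],"grip":1},
  {"rot":[0,0,0],"slide":[0,0,0.03],"grip":1},
  {"rot":[0,0,0],"slide":[0,0,0.06],"grip":1},
  {"rot":[0,0,0],"slide":[0,0,0.053],"grip":1},
  {"rot":[0,0,0],"slide":[0,0,0],"grip":1},
  {"rot":[0,0,0],"slide":[0,0,0],"grip":1},
])

```text
time: 26.2
ee_pos: [0.6421, -0.0179, 0.269]
eef_rot: [0.984, 0.175, -0.0, 0.0]
ft_force: [-0.3, 0.1, 0.0]
width: 0.087
grip_force: 0.0
```

```bash
python3 - <<'E'
from prof import *
s=st();p=eyes.camera("wrist");pickle.dump(p,open("w7.pkl","wb"))
u,v=np.round(proj(p,(.6395,-.0178,.15))).astype(int);print(u,v)
g=p["pixels"].astype(int).sum(2);print(g[v-16:v+20,u-18:u+19:2])
r=p["pixels"].astype(int)
print("row",[int(x) for x in g[v+6,u-45:u+46:2]]);print("col",[int(x) for x in g[v-45:v+46:2,u]])
# through-hole expectations: lid-bottom rim/chest rims
for z in (.15,.116,.08,.068,.064,.04): print(z,proj(p,(.6395,-.0178,z)))
E
```

```text
t 26.2 tcp [ 0.6421 -0.0179  0.269 ] yaw 20.21 z [-0.0005 -0.0003 -1.    ] F [-0.2913  0.0502  0.0448] w 0.087
256 187
[[101 108  93  98 100 100 110  95 113 111 118 108 112 109 104 111 116 112
  104]
 [106 220 108 120 101 116 129 120 109 106 107 123 117 120 114 100  90 110
  108]
 [107 226 231 105 106 113  93 111 117  92 115 123  88 107 109 113 115 128
  112]
 [101 136 216  93  90 116 110 104 124 120 100 123  95  95 118  83 107 121
  107]
 [109 109 133  87 121 117 116 122 116 132 119 114 114 106 125 116 108 123
  116]
 [112 104 103 102 115 114 115 119  87 112  84  94 125 120 118 111 107 112
  102]
 [109 118 107 117 108  99 112 102  93  98  80 100 111  93 127 112 113 113
   80]
 [118 108 109 107 121 119 109  77  95  73  75  92  77 107 118  98 121  99
   92]
 [108 111 103 110 122 106  78  99  96  73  89  93  90 111 107 109 100 106
  116]
 [ 89 105 113 108 105 114  77 102  93  85  79  93  72  94 122 112  99 101
  111]
 [167 112 146 141 109  95  82  77  78  92  69  91  72  87  93  97 105 105
  101]
 [221 199 154 180 109  87 106  94  73  83 105  94  95  81  94 100 121 120
  123]
 [224 222
[... 1826 characters left out ...]
 100 101 102 117 103
  107]
 [210 176 204 115  94 117  97 112 114  93  97 100 112 106  99 107  97 116
  112]]
row [206, 210, 202, 213, 202, 204, 217, 213, 215, 185, 205, 210, 204, 211, 211, 216, 212, 119, 108, 90, 93, 98, 84, 96, 70, 84, 75, 98, 115, 87, 105, 103, 113, 95, 103, 89, 106, 114, 134, 251, 109, 156, 256, 123, 108, 193]
col [115, 100, 70, 109, 104, 102, 103, 84, 81, 129, 105, 117, 78, 106, 106, 106, 120, 112, 73, 85, 83, 68, 77, 82, 73, 99, 88, 77, 113, 116, 133, 94, 93, 107, 89, 111, 86, 102, 99, 108, 109, 105, 98, 212, 157, 123]
0.15 [255.9438 187.0633]
0.116 [255.944  178.4091]
0.08 [255.9441 170.9421]
0.068 [255.9442 168.7593]
0.064 [255.9442 168.0612]
0.04 [255.9443 164.1531]
```

Collar sits on target: the mouth reads (255.5,186.5) against (255.9,187.1) expected. Now to the rod, with the tool tilted 30° along its axis.

Request:
arm_command([
  {"rot":[0,0,-8.2],"slide":[-0.018,-0.0364,0.01],"grip":1},
  {"rot":[0,0,-8.2],"slide":[-0.018,-0.0364,0.01],"grip":1},
  {"rot":[0,0,-8.2],"slide":[-0.018,-0.0364,0.0],"grip":1},
  {"rot":[0,0,-8.3],"slide":[-0.018,-0.0364,0.0],"grip":1},
  {"rot":[-1.65,-7.3,0],"slide":[-0.018,-0.0364,0],"grip":1},
  {"rot":[-1.65,-7.3,0],"slide":[-0.018,-0.0364,0],"grip":1},
  {"rot":[-1.65,-7.3,0],"slide":[-0.018,-0.0364,-0.007],"grip":1},
  {"rot":[-1.65,-7.4,0],"slide":[-0.018,-0.0364,-0.008],"grip":1},
])

```text
time: 27.25
ee_pos: [0.4966, -0.3108, 0.2737]
eef_rot: [0.959, -0.108, 0.259, 0.03]
ft_force: [1.9, 1.4, -0.2]
width: 0.0868
grip_force: 0.0
```

Request:
arm_command([
  {"rot":[0,0,0],"slide":[0,0,0],"grip":1},
  {"rot":[0,0,0],"slide":[0,0,0],"grip":1},
  {"rot":[0,0,0],"slide":[0,0,0],"grip":1},
  {"rot":[0,0,0],"slide":[0,0,0],"grip":1},
  {"rot":[0,0,0],"slide":[0,0,0],"grip":1},
  {"rot":[0,0,0],"slide":[0,0,0],"grip":1},
  {"rot":[0,0,0],"slide":[0,0,0],"grip":1},
  {"rot":[0,0,0],"slide":[0,0,0],"grip":1},
])

```text
time: 28.25
ee_pos: [0.4983, -0.309, 0.2747]
eef_rot: [0.96, -0.107, 0.258, 0.029]
ft_force: [-0.1, 0.0, 1.2]
width: 0.0871
grip_force: 0.0
```

```bash
python3 - <<'E'
from prof import *
s=st();p=eyes.camera("wrist");pickle.dump(p,open("w8.pkl","wb"));save(p,"w8.png",1.4)
f=np.array([.637,-.340,.026]);r=np.array([-.488,.110,.866])
for q in (0,.06,.12,.165): print(q,proj(p,f+r*q)*1.4)
for n in ("rod","rest"): print([(np.array(d["bbox"])*1.4,round(d["conf"],2)) for d in eyes.look_for(n,p)[:2]])
E
```

```text
t 28.25 tcp [ 0.4983 -0.309   0.2747] yaw -12.69 z [ 0.4883 -0.1102 -0.8657] F [-0.1355  0.005   1.2161] w 0.0871
0 [359.3288 218.3638]
0.06 [359.4515 229.6115]
0.12 [359.6156 244.6608]
0.165 [359.7804 259.7718]
[(array([334.18, 209.86, 375.34, 276.22]), 0.68)]
[(array([320.6 , 201.6 , 394.66, 315.7 ]), 0.88)]
```

View pics/w8.png

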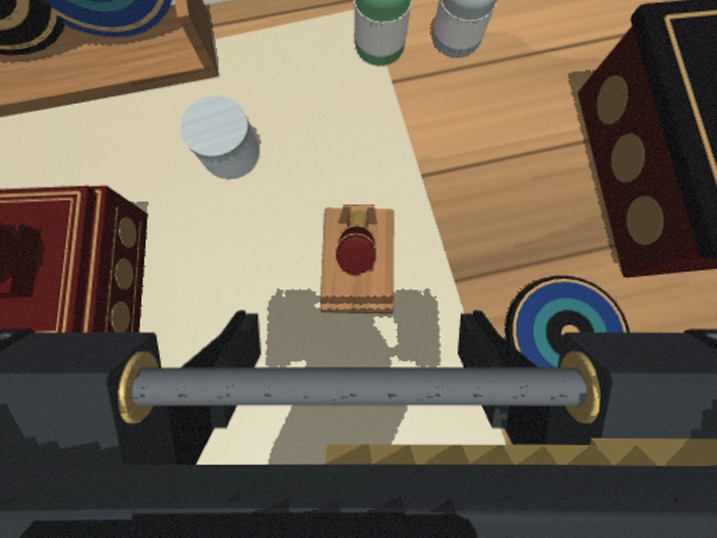

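The picture shows the finial's red disc at (356,254), expected (360,260). The rest's sides run parallel to the tool, so the azimuth is right. I'll correct and grip.

Request:
arm_command([
  {"rot":[0,0,0],"slide":[0.0192,-0.0026,-0.0235],"grip":1},
  {"rot":[0,0,0],"slide":[0.0244,-0.0055,-0.0433],"grip":1},
  {"rot":[0,0,0],"slide":[0.0244,-0.0055,-0.0433],"grip":1},
  {"rot":[0,0,0],"slide":[0.0134,-0.003,-0.0238],"grip":1},
  {"rot":[0,0,0],"slide":[0,0,0],"grip":1},
  {"rot":[0,0,0],"slide":[0,0,0],"grip":1},
  {"rot":[0,0,0],"slide":[0,0,0],"grip":0.7},
  {"rot":[0,0,0],"slide":[0,0,0],"grip":0.5},
], newtons=30)

```text
time: 29.4
ee_pos: [0.5797, -0.3262, 0.142]
eef_rot: [0.96, -0.107, 0.258, 0.029]
ft_force: [-0.6, -0.1, 0.5]
width: 0.0742
grip_force: 0.0
```

Request:
arm_command([
  {"rot":[0,0,0],"slide":[0,0,0],"grip":0.35},
  {"rot":[0,0,0],"slide":[0,0,0],"grip":0.3},
  {"rot":[0,0,0],"slide":[0,0,0],"grip":0.25},
  {"rot":[0,0,0],"slide":[0,0,0],"grip":0.2},
  {"rot":[0,0,0],"slide":[0,0,0],"grip":0.2},
  {"rot":[0,0,0],"slide":[0,0,0],"grip":0.2},
  {"rot":[0,0,0],"slide":[0,0,0],"grip":0.2},
  {"rot":[0,0,0],"slide":[0,0,0],"grip":0.2},
])

```text
time: 30.4
ee_pos: [0.5797, -0.3256, 0.1407]
eef_rot: [0.96, -0.107, 0.258, 0.029]
ft_force: [1.0, -0.6, -0.9]
width: 0.0291
grip_force: 30.0
```

Request:
arm_command([
  {"rot":[0,0,0],"slide":[-0.0049,0.0011,0.0087],"grip":0.2},
  {"rot":[0,0,0],"slide":[-0.0195,0.0044,0.0346],"grip":0.2},
  {"rot":[0,0,0],"slide":[-0.0293,0.0066,0.052],"grip":0.2},
  {"rot":[0,0,0],"slide":[-0.01,0.002,0.05],"grip":0.2},
  {"rot":[1.1,4.9,0],"slide":[0,0.01,0.03],"grip":0.2},
  {"rot":[1.1,4.9,0],"slide":[0,0.02,0.02],"grip":0.2},
  {"rot":[1.1,4.9,0],"slide":[0,0.03,0.01],"grip":0.2},
  {"rot":[1.1,4.9,0],"slide":[0,0.03,0],"grip":0.2},
])

```text
time: 31.4
ee_pos: [0.5158, -0.2206, 0.3478]
eef_rot: [0.99, -0.11, 0.086, 0.01]
ft_force: [1.0, 0.7, -1.9]
width: 0.0295
grip_force: 30.0
```

Request:
arm_command([
  {"rot":[1.1,4.9,0],"slide":[0.02,0.03,0],"grip":0.2},
  {"rot":[1.1,4.8,0],"slide":[0.02,0.03,0],"grip":0.2},
  {"rot":[0,0,0],"slide":[0.02,0.04,0],"grip":0.2},
  {"rot":[0,0,0],"slide":[0.02,0.03,0],"grip":0.2},
  {"rot":[0,0,0],"slide":[0.01,0.02,0],"grip":0.2},
  {"rot":[0,0,0],"slide":[0,0,0],"grip":0.2},
  {"rot":[0,0,0],"slide":[0,0,0],"grip":0.2},
  {"rot":[0,0,0],"slide":[0,0,0],"grip":0.2},
])

```text
time: 32.4
ee_pos: [0.6056, -0.0729, 0.3463]
eef_rot: [0.994, -0.111, 0.0, 0.0]
ft_force: [0.7, -0.5, -1.9]
width: 0.0295
grip_force: 30.0
```

```bash
python3 -c "
from h import *
s=st();print(s['joint_positions'])"
```

```text
t 32.4 tcp [ 0.6056 -0.0729  0.3463] yaw -12.8 z [-0.     -0.0007 -1.    ] F [ 0.7153 -0.523  -1.8606] w 0.0295
[ 0.7001  0.3982 -0.9232  1.2499  0.3158  1.6398 -1.9552]
```

Request:
arm_command([
  {"rot":[0,0,0],"slide":[0.0125,0.018,0],"grip":0.2},
  {"rot":[0,0,0],"slide":[0.0125,0.018,0],"grip":0.2},
  {"rot":[0,0,0],"slide":[0.0115,0.018,0],"grip":0.2},
  {"rot":[0,0,0],"slide":[0,0,0],"grip":0.2},
  {"rot":[0,0,0],"slide":[0,0,0],"grip":0.2},
  {"rot":[0,0,0],"slide":[0,0,0],"grip":0.2},
  {"rot":[0,0,0],"slide":[0,0,0],"grip":0.2},
  {"rot":[0,0,0],"slide":[0,0,0],"grip":0.2},
])

```text
time: 33.4
ee_pos: [0.6424, -0.0179, 0.3462]
eef_rot: [0.994, -0.111, 0.0, 0.0]
ft_force: [0.5, 0.3, -0.2]
width: 0.0293
grip_force: 30.0
```

```bash
python3 - <<'E'
from prof import *
s=st();p=eyes.camera("wrist");pickle.dump(p,open("w9.pkl","wb"))
t=s["ee_pos"]
for d in (-.01,.0,.009,.06,.1,.129): print(d,proj(p,t-[0,0,d]))
f=p["pixels"].astype(int);br=((f[...,0]-f[...,2]>45)&(f[...,1]>.55*f[...,0])).astype(np.uint8)
for v in range(150,262,4):
    x=np.where(br[v,200:312])[0]+200; print(v,(x.min(),x.max(),len(x)) if len(x) else None, f[v,236:280:4].sum(1).tolist())
E
```

```text
t 33.4 tcp [ 0.6424 -0.0179  0.3462] yaw -12.72 z [ 0.0001 -0.0003 -1.    ] F [ 0.509   0.3323 -0.2399] w 0.0293
-0.01 [258.1569 245.1795]
0.0 [258.0398 237.4688]
0.009 [257.9446 231.2007]
0.06 [257.5362 204.2911]
0.1 [257.3173 189.8604]
0.129 [257.1932 181.6759]
150 (np.int64(212), np.int64(301), 16) [233, 116, 103, 112, 127, 115, 122, 127, 102, 107, 129]
154 (np.int64(210), np.int64(301), 16) [235, 76, 96, 125, 119, 109, 110, 125, 120, 107, 108]
158 (np.int64(210), np.int64(301), 13) [228, 212, 206, 112, 115, 111, 103, 124, 108, 112, 107]
162 (np.int64(213), np.int64(301), 13) [216, 221, 233, 98, 122, 330, 232, 126, 99, 106, 119]
166 (np.int64(211), np.int64(301), 16) [180, 233, 226, 238, 75, 89, 89, 115, 111, 121, 96]
170 (np.int64(214), np.int64(301), 13) [170, 226, 239, 229, 83, 87, 103, 100, 120, 112, 93]
174 (np.int64(212), np.int64(301), 15) [213, 226, 233, 231, 69, 93, 100, 96, 104, 110, 91]
178 (np.int64(212), np.int64(301), 16) [224, 219, 219, 217, 229, 221, 126, 115, 95, 116, 113]
182 (np.int64(215), np.int64(301), 24) [222, 219, 224, 230, 257, 291, 291, 111, 106, 117, 10
[... 980 characters left out ...]
, 1) [680, 174, 82, 85, 84, 78, 94, 87, 89, 162, 538]
230 (np.int64(236), np.int64(278), 2) [253, 99, 100, 67, 93, 89, 75, 91, 99, 97, 132]
234 (np.int64(234), np.int64(279), 2) [94, 94, 78, 103, 70, 91, 81, 82, 79, 76, 104]
238 None [86, 88, 84, 85, 99, 83, 102, 85, 77, 95, 99]
242 None [81, 98, 86, 130, 223, 216, 219, 115, 84, 89, 90]
246 (np.int64(242), np.int64(269), 4) [91, 221, 184, 111, 96, 96, 101, 131, 238, 204, 81]
250 (np.int64(236), np.int64(275), 3) [271, 94, 96, 95, 100, 117, 100, 92, 87, 97, 252]
254 (np.int64(232), np.int64(280), 2) [90, 106, 110, 118, 134, 115, 123, 111, 112, 118, 74]
258 (np.int64(230), np.int64(282), 2) [102, 110, 117, 118, 93, 103, 118, 115, 112, 113, 95]
```

```bash
cat > rodfit.py <<'E'
from prof import *
from scipy.optimize import minimize
def fit(pk,t,yaw):
    p=pickle.load(open(pk,"rb"));f=p["pixels"].astype(float)
    M=((f[...,1]>.6*f[...,0])&(f[...,0]-f[...,2]>40)).astype(np.uint8);M[:, :235]=0;M[:,280:]=0;M[:172]=0;M[213:]=0
    n,l,S,c=cv2.connectedComponentsWithStats(M);i=1+np.argmax(S[1:,4]);M=(l==i)
    print(S[i]);print([(v,int(np.where(M[v])[0].min()),int(np.where(M[v])[0].max())) for v in range(S[i][1],212,3)])
    y=np.radians(yaw);X=np.array([np.cos(y),np.sin(y),0]);Y=np.array([np.sin(y),-np.cos(y),0]);Z=np.array([0,0,-1.])
    a=np.linspace(0,2*np.pi,25)
    def sil(q):
        x0,y0,x1,y1,L=q   # axis at foot ball centre (depth L-8mm) and at depth .009
        A=t+X*x0+Y*y0+Z*(L-.008);B=t+X*x1+Y*y1+Z*.02
        P=[proj(p,B+.008*(np.cos(k)*X+np.sin(k)*Y)) for k in a]
        for el in np.linspace(-np.pi/2,0,7):
            P+=[proj(p,A+.008*(np.cos(el)*(np.cos(k)*X+np.sin(k)*Y)-np.sin(el)*Z)) for k in a]
        im=np.zeros((384*4,512*4),np.uint8);cv2.fillConvexPoly(im,cv2.convexHull((np.array(P)*4+1.5).astype(np.int32)),1)
        o=cv2.resize(im.astype(np.float32),(512,384),interpolation=cv2.INTER_AREA);o[213:]=0;return o
    best=None
    for L in (.127,.129,.131):
        g=lambda q:np.abs(sil((q[0],q[1],q[2],q[3],L))-M).sum()
        r=minimize(g,(-.001,-.001,0,-.001),method="Nelder-Mead",options=dict(initial_simplex=np.array([(-.001,-.001,0,-.001)]*5)+np.vstack([np.zeros(4),np.eye(4)*.003]),xatol=1e-4))
        w=t+X*r.x[0]+Y*r.x[1];print("L",L,r.x,r.fun,"foot world",w[:2])
E
python3 - <<'E'
from rodfit import *
fit("w9.pkl",np.array([.6424,-.0179,.3462]),-12.7)
E
```

```text
[235 180  45  33 683]
[(180, 254, 259), (183, 251, 263), (186, 250, 264), (189, 249, 265), (192, 249, 265), (195, 249, 265), (198, 248, 265), (201, 247, 279), (204, 248, 279), (207, 235, 266), (210, 239, 267)]
L 0.127 [-0.0032 -0.0002  0.0016 -0.0008] 132.1875 foot world [ 0.6393 -0.017 ]
L 0.129 [-0.0037 -0.0001  0.0013 -0.0007] 132.0625 foot world [ 0.6388 -0.017 ]
L 0.131 [-0.0043 -0.0002  0.0012 -0.0007] 132.125 foot world [ 0.6383 -0.0167]
```

Request:
arm_command([
  {"rot":[0,0,0],"slide":[0.0007,-0.0008,-0.025],"grip":0.2},
  {"rot":[0,0,0],"slide":[0,0,-0.025],"grip":0.2},
  {"rot":[0,0,0],"slide":[0,0,-0.008],"grip":0.2},
  {"rot":[0,0,0],"slide":[0,0,-0.004],"grip":0.2},
  {"rot":[0,0,0],"slide":[0,0,-0.004],"grip":0.2},
  {"rot":[0,0,0],"slide":[0,0,-0.004],"grip":0.2},
  {"rot":[0,0,0],"slide":[0,0,-0.004],"grip":0.2},
  {"rot":[0,0,0],"slide":[0,0,0],"grip":0.2},
])

```text
time: 34.45
ee_pos: [0.6431, -0.0184, 0.2718]
eef_rot: [0.994, -0.11, -0.0, 0.0]
ft_force: [-0.5, 0.3, -0.6]
width: 0.0295
grip_force: 30.0
```

Request:
arm_command([
  {"rot":[0,0,0],"slide":[0,0,-0.005],"grip":0.2},
  {"rot":[0,0,0],"slide":[0,0,-0.005],"grip":0.2},
  {"rot":[0,0,0],"slide":[0,0,-0.005],"grip":0.2},
  {"rot":[0,0,0],"slide":[0,0,-0.005],"grip":0.2},
  {"rot":[0,0,0],"slide":[0,0,-0.004],"grip":0.2},
  {"rot":[0,0,0],"slide":[0,0,-0.004],"grip":0.2},
  {"rot":[0,0,0],"slide":[0,0,-0.004],"grip":0.2},
  {"rot":[0,0,0],"slide":[0,0,0],"grip":0.2},
])

```text
time: 35.45
ee_pos: [0.6431, -0.0184, 0.2397]
eef_rot: [0.994, -0.111, -0.0, 0.0]
ft_force: [0.6, -0.4, -0.7]
width: 0.029
grip_force: 30.0
```

Foot is at about 0.111 m, into the boss, with no force. Continuing to the chest hole.

Request:
arm_command([
  {"rot":[0,0,0],"slide":[0,0,-0.006],"grip":0.2},
  {"rot":[0,0,0],"slide":[0,0,-0.006],"grip":0.2},
  {"rot":[0,0,0],"slide":[0,0,-0.006],"grip":0.2},
  {"rot":[0,0,0],"slide":[0,0,-0.006],"grip":0.2},
  {"rot":[0,0,0],"slide":[0,0,-0.004],"grip":0.2},
  {"rot":[0,0,0],"slide":[0,0,-0.004],"grip":0.2},
  {"rot":[0,0,0],"slide":[0,0,-0.004],"grip":0.2},
  {"rot":[0,0,0],"slide":[0,0,0],"grip":0.2},
])

```text
time: 36.45
ee_pos: [0.6431, -0.0183, 0.2037]
eef_rot: [0.994, -0.11, -0.0, 0.0]
ft_force: [0.7, -0.3, -1.6]
width: 0.0292
grip_force: 30.0
```

Request:
arm_command([
  {"rot":[0,0,0],"slide":[0,0,-0.004],"grip":0.2},
  {"rot":[0,0,0],"slide":[0,0,-0.004],"grip":0.2},
  {"rot":[0,0,0],"slide":[0,0,-0.004],"grip":0.2},
  {"rot":[0,0,0],"slide":[0,0,-0.004],"grip":0.2},
  {"rot":[0,0,0],"slide":[0,0,-0.005],"grip":0.2},
  {"rot":[0,0,0],"slide":[0,0,-0.005],"grip":0.2},
  {"rot":[0,0,0],"slide":[0,0,-0.005],"grip":0.2},
  {"rot":[0,0,0],"slide":[0,0,0],"grip":0.2},
])

```text
time: 37.45
ee_pos: [0.643, -0.0184, 0.1725]
eef_rot: [0.994, -0.11, -0.0, 0.0]
ft_force: [-0.6, 1.1, -1.2]
width: 0.029
grip_force: 30.0
```

Request:
arm_command([
  {"rot":[0,0,0],"slide":[0,0,-0.003],"grip":0.2},
  {"rot":[0,0,0],"slide":[0,0,-0.003],"grip":0.2},
  {"rot":[0,0,0],"slide":[0,0,-0.002],"grip":0.2},
  {"rot":[0,0,0],"slide":[0,0,-0.001],"grip":0.2},
  {"rot":[0,0,0],"slide":[0,0,-0.001],"grip":0.2},
  {"rot":[0,0,0],"slide":[0,0,-0.001],"grip":0.2},
  {"rot":[0,0,0],"slide":[0,0,0],"grip":0.2},
  {"rot":[0,0,0],"slide":[0,0,0],"grip":0.2},
])

```text
time: 38.45
ee_pos: [0.6432, -0.0183, 0.1621]
eef_rot: [0.994, -0.111, 0.0, 0.0]
ft_force: [1.0, -0.1, -1.5]
width: 0.0294
grip_force: 30.0
```

Request:
arm_command([
  {"rot":[0,0,0],"slide":[0,0,-0.001],"grip":0.2},
  {"rot":[0,0,0],"slide":[0,0,-0.001],"grip":0.2},
  {"rot":[0,0,0],"slide":[0,0,-0.001],"grip":0.2},
  {"rot":[0,0,0],"slide":[0,0,-0.001],"grip":0.2},
  {"rot":[0,0,0],"slide":[0,0,0],"grip":0.2},
  {"rot":[0,0,0],"slide":[0,0,0],"grip":0.2},
  {"rot":[0,0,0],"slide":[0,0,0],"grip":0.2},
  {"rot":[0,0,0],"slide":[0,0,0],"grip":0.2},
])

```text
time: 39.45
ee_pos: [0.6435, -0.0183, 0.1603]
eef_rot: [0.994, -0.111, 0.001, 0.0]
ft_force: [-7.2, -1.2, 15.9]
width: 0.0293
grip_force: 30.0
```

Request:
arm_command([
  {"rot":[0,0,0],"slide":[0,0,0.001],"grip":0.2},
  {"rot":[0,0,0],"slide":[0,0,0],"grip":0.4},
  {"rot":[0,0,0],"slide":[0,0,0],"grip":0.6},
  {"rot":[0,0,0],"slide":[0,0,0],"grip":0.9},
  {"rot":[0,0,0],"slide":[0,0,0.01],"grip":1},
  {"rot":[0,0,0],"slide":[0,0,0.04],"grip":1},
  {"rot":[0,0,0],"slide":[0,0,0.06],"grip":1},
  {"rot":[0,0,0],"slide":[0,0,0.045],"grip":1},
])

```text
time: 40.45
ee_pos: [0.6433, -0.018, 0.3175]
eef_rot: [0.994, -0.11, 0.001, -0.0]
ft_force: [2.4, -0.1, -1.0]
width: 0.084
grip_force: 0.0
```

```bash
python3 - <<'E'
from prof import *
s=st();p=eyes.camera("wrist");pickle.dump(p,open("w10.pkl","wb"));q=eyes.camera("side");pickle.dump(q,open("s10.pkl","wb"))
C=np.array([.6395,-.0178])
for z in (.195,.15): print(z,proj(p,(*C,z)),proj(q,(*C,z)))
f=p["pixels"].astype(int)
# brass visible between collar and finial?
for nm,im in (("w",p),("s",q)):
    u,v=np.round(proj(im,(*C,.16))).astype(int);g=im["pixels"].astype(int)
    print(nm,u,v)
    if nm=="w":
        for vv in range(v-50,v+40,3): print(vv,g[vv,u-42:u+43:6].sum(1).tolist())
    else:
        for vv in range(v-22,v+22,2): print(vv,[tuple(x) for x in g[vv,u-6:u+7:3].tolist()])
E
```

```text
t 40.45 tcp [ 0.6433 -0.018   0.3175] yaw -12.68 z [ 0.0023  0.0002 -1.    ] F [ 2.3521 -0.1021 -0.9718] w 0.084
0.195 [257.9772 187.1774] [284.9462 157.9506]
0.15 [257.7599 176.3038] [284.414  168.7635]
w 258 178
128 [153, 102, 120, 121, 112, 122, 98, 117, 112, 109, 116, 100, 120, 109, 97]
131 [195, 122, 104, 110, 117, 107, 129, 93, 113, 110, 120, 114, 113, 118, 109]
134 [224, 134, 154, 193, 117, 114, 116, 126, 107, 111, 114, 113, 93, 108, 113]
137 [234, 111, 151, 164, 115, 101, 105, 115, 100, 79, 128, 103, 107, 103, 117]
140 [254, 107, 121, 108, 114, 115, 125, 116, 110, 120, 117, 108, 97, 110, 113]
143 [257, 196, 172, 152, 101, 106, 105, 95, 88, 113, 96, 89, 103, 108, 107]
146 [270, 267, 205, 212, 96, 86, 99, 78, 97, 72, 113, 121, 107, 96, 117]
149 [397, 315, 206, 212, 152, 123, 99, 106, 106, 106, 99, 125, 92, 118, 109]
152 [406, 371, 216, 213, 140, 99, 93, 84, 64, 102, 117, 111, 82, 110, 113]
155 [369, 428, 205, 202, 118, 84, 105, 97, 114, 70, 113, 90, 94, 114, 110]
158 [326, 407, 213, 210, 79, 112, 106, 123, 113, 107, 86, 106, 100, 116, 111]
161 [292, 408, 215, 222, 102, 114, 114
[... 2455 characters left out ...]
36, 22, 16), (38, 22, 16)]
170 [(51, 26, 23), (45, 34, 26), (47, 32, 26), (41, 24, 17), (42, 28, 24)]
172 [(45, 32, 28), (44, 30, 24), (37, 20, 15), (31, 18, 11), (33, 24, 21)]
174 [(40, 24, 18), (40, 26, 18), (38, 25, 18), (41, 26, 19), (39, 29, 23)]
176 [(39, 29, 19), (36, 26, 18), (38, 24, 18), (38, 24, 18), (38, 28, 18)]
178 [(37, 24, 18), (42, 33, 25), (46, 34, 32), (38, 24, 13), (36, 25, 20)]
180 [(37, 26, 20), (36, 24, 19), (39, 26, 28), (42, 29, 26), (31, 16, 15)]
182 [(39, 31, 22), (37, 24, 16), (38, 24, 16), (32, 15, 12), (42, 29, 23)]
184 [(44, 33, 27), (39, 26, 23), (35, 25, 19), (39, 27, 21), (33, 21, 18)]
186 [(39, 26, 21), (43, 26, 21), (30, 20, 0), (37, 23, 21), (42, 30, 25)]
```

```bash
python3 -c "
from bench import order
print(order.close_job())"
```

```text
the job is handed in; nothing more can be done
None
```

The job is handed in: the drawer is home, the lid and collar are on the chest with their holes lined up, and the rod went down without resistance until the finial rested on the collar, with the gripper then open and clear (lid about 1 mm off centre by my measurement).

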